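# Put up batik stamps and dye bottles to dry

### The arm

A 6-joint arm with a two-finger parallel gripper is mounted at the origin on the work surface. World frame = base frame: x ahead of the robot, y to its left, z up, the work surface at z = 0. Lengths are in m, angles in rad, forces in N, time in s.
With the tool pointing down it reaches from about 0.325 to 0.775 m from the base axis. Payload 5.5 kg.
Tool frame: the origin (TCP) lies midway between the tips of the shut fingers; the grasp point (between the pads) lies 19 mm behind it; z points along the fingers, y is the line along which they close (so a half turn about z gives the same grasp; the last joint's range is limited). The gripper opens to 88 mm and grips with 3 to 60 N. Pads are 20 mm wide; open, the fingers measure 115 mm over their backs; the gripper's body (75 mm by 178 mm) begins 61 mm behind the grasp point.
Start: joints at [1.156, 0.091, 1.231, -0, 1.82, -0.057], TCP at [0.21, 0.562, 0.223] pointing down, gripper open.
Joint ranges: [-2.87, 2.87], [-0.86, 2.18], [0.17, 2.46], [-1.51, 4.65], [0.06, 2.69], [-2.65, 2.65]. Speed limits (rad/s): [2.57, 2.57, 3.01, 3.14, 3.14, 3.14].

### API

Orientations are given as a unit quaternion [w, x, y, z].
In Python, from bench import robot gives the robot as it stands.
- The arm moves only by the tool servo_tool, never from a script. Its arguments are lists of equal length, an entry for each row: "translation": the shift along the tool's x, y, z in cm, a list of three; "rot": the turn, a rotation vector about the tool's x, y, z in rad, a list of three. In form: {"translation": [[tx, ty, tz], ...], "rot": [[wx, wy, wz], ...]}. A call has 1 to 5 rows; each row shifts and turns the commanded pose from where the row before left it, along the tool's axes as they then stand; what a row does not reach is not made up. A row lasts 1/10 s, in which the tool goes at most 50 mm and 8.59 degrees, less where a joint would pass 70% of its speed; a pose out of reach is approached as far as the arm can. A call is refused whole if a number of a shift passes 5 or a number of a turn 0.15, either way. A call with a gripper value outside its range is refused whole. "claw" is the opening, from -1 (shut) to 1 (fully open), set as the call begins (left out, the last holds). The fingers move at their own pace and stop on an object; "grip_force" is the grip in N (left out, the last holds). Time passes only in rows, so rows that do not move let the fingers close. It gives the time, the measured TCP pose, the force, the opening and the grip force at its end, in the units of the state.
- robot.observe(): the state, without advancing time (a new reading comes with each control period).
- robot.camera(name): name is "side" or "top"; returns a dict with "color" (400x640x3 uint8, blue, green, red), "fx", "fy", "cx", "cy" (pixels), "origin" and "attitude" of the camera in the world. Camera axes: x right, y up, looking along -z (the intrinsics and any distortion apply to the point x, -y, -z); pixel columns grow to the right and rows downward; lengths in m; the calibration is good to about 2 mm. A picture is of the moment at which its call begins. There is no depth.
- robot.hand_in(): hands the job in; it is judged then, once.
The state is a dict: "time_s": time; "qpos": joint angles; "joint_vel": joint speeds; "joint_efforts": joint torques, N m; "tool_pos": TCP position; "ee_rot": TCP orientation; "force": force on the tool from outside, world axes, zero at the start; "torque": the same for the moment, N m; "finger_gap": finger opening in m; "gripper_force": force on a finger pad.
Only numpy, scipy, OpenCV 4.12 (cv2) and the standard library are available. Lean on these libraries where they do the work, as an engineer would, in place of code of your own. Each camera call takes 0.05 s, during which the arm holds its last target. There are 200 camera calls.

### The job

Clear the batik table: put every washed stamp handle-up on the sloped drying rack, its block lying flat on both rails between the stops with the handle running up and down the slope, and stand every dye bottle upright on the narrow wooden ledge, in any order. The bottles are soft: grip them with less than 20 N. When everything is up, switch the drying fan fully on with its lever, and leave the bowl, the cup and the brush where they are.

Things in the scene. Friction and masses are not known exactly. Their poses are not given: they have to be found in the camera images.
- stamp0: batik stamp (may be absent): copper block 76 x 56 x 20 mm (x, y, z) standing face down, with a light wooden bar handle on two thin posts above it. The handle is 70 long (along x), 18 wide (y), 24 high, its centre 75 above the underside, top at 87. About 0.35 kg. Origin: centre of the underside; z up through the handle.
- stamp1: batik stamp (may be absent): copper block 76 x 56 x 20 mm (x, y, z) standing face down, with a light wooden bar handle on two thin posts above it. The handle is 70 long (along x), 18 wide (y), 24 high, its centre 75 above the underside, top at 87. About 0.35 kg. Origin: centre of the underside; z up through the handle.
- stamp2: batik stamp (may be absent): copper block 76 x 56 x 20 mm (x, y, z) standing face down, with a light wooden bar handle on two thin posts above it. The handle is 70 long (along x), 18 wide (y), 24 high, its centre 75 above the underside, top at 87. About 0.35 kg. Origin: centre of the underside; z up through the handle.
- bottle0: soft blue dye bottle (may be absent): upright, body 40 mm in diameter and 84 high with a paper band, white nozzle cap (22 mm wide at its base) on top to 110. About 0.12 kg. Soft: the force from the fingers must stay below 20 N, 6 to 8 N grip holds it well. Origin: centre of the underside; z up.
- bottle1: soft magenta dye bottle (may be absent): upright, body 40 mm in diameter and 84 high with a paper band, white nozzle cap (22 mm wide at its base) on top to 110. About 0.12 kg. Soft: the force from the fingers must stay below 20 N, 6 to 8 N grip holds it well. Origin: centre of the underside; z up.
- bottle2: soft dark violet dye bottle (may be absent): upright, body 40 mm in diameter and 84 high with a paper band, white nozzle cap (22 mm wide at its base) on top to 110. About 0.12 kg. Soft: the force from the fingers must stay below 20 N, 6 to 8 N grip holds it well. Origin: centre of the underside; z up.
- bottle3: soft yellow dye bottle (may be absent): upright, body 40 mm in diameter and 84 high with a paper band, white nozzle cap (22 mm wide at its base) on top to 110. About 0.12 kg. Soft: the force from the fingers must stay below 20 N, 6 to 8 N grip holds it well. Origin: centre of the underside; z up.
- rack: fixed sloped steel drying rack standing on the table with a grey fan grille under it; origin on the table under its centre, z vertical, -x is its low side that faces the robot, y along its length
- rack_deck: sloped bed: two steel rails along y, 10 mm thick, centred at x = -20 and +20, inside stop bars rising 12 mm above the bed plane. Origin: middle of the bed, level with the rail tops, 80 above the table. Tilted axes: z normal to the bed, x up the slope (18 degrees), y along the rails. Free between the stops: 100 in x, 268 in y: room for three stamps side by side (about 90 apart)
- ledge_top (a point): centre of the upper face of the fixed narrow wooden ledge: face 46 mm deep (x) and 340 long (y), 90 above the table, carried by two posts; axes x across, y along, z up
- ledge: the fixed narrow ledge itself; origin on the table under its centre
- fan_lever (a joint): drying fan switch, rad: 0 = off (leaning 0.5 rad towards the switch's -x side), 1.0 = fully on (leaning 0.5 rad to +x). It stays where it is left, and moves with about 1 N at its tip; it may start up to 0.15
- fan_lever_tip (a point): centre of the red ball (26 mm across) on the end of the thin switch lever, 80 mm from its pivot
- fan_lever_base: grey block of the fan switch, 70 x 50 x 25 mm, fixed; origin centre of underside, x = direction in which the lever is pushed to switch on; the lever's pivot lies 22 above the origin, on its z axis
- wax_bowl: bystander: white bowl 90 mm wide, 50 high, leave alone; origin centre of underside
- water_cup: bystander: blue cup 70 mm wide, 90 high, leave alone; origin centre of underside
- brush: bystander: flat brush with a wooden handle, about 180 mm long and 20 high, lying on the table, leave alone; origin near its middle

How it is judged:
By the outcome, as a careful person would: the job done as asked, in the order asked, and still so for the second after the job is handed in, with the robot touching nothing.
Of stamp0, stamp1, stamp2 only 2 to 3 are there at a start; the rules pass over those that are not, and their reading is None.
Of bottle0, bottle1, bottle2, bottle3 only 3 to 4 are there at a start; the rules pass over those that are not, and their reading is None.
At some moment in a run one of stamp0, stamp1, stamp2 may be knocked a few centimetres aside while the robot is not near it.
It also fails if it takes over 210 s, if anything falls off the work surface, if the arm or the gripper's body presses on something with over 40 N, if the wrist force passes 120 N, or if a joint passes its speed limit or range.

## Working session

There is one attempt and no reset: what is moved stays moved. The work goes in short steps, Python scripts to look and compute and a tool call to move; the robot and the scene stay as the last step left them, time stands still between calls to the robot, and variables do not carry over. Pictures are saved under pics/ and viewed, at most 16 in all, crops included, and the job is handed in when it is done.

Besides the shell and the picture viewer there is one more tool, called after "Emit:" as name(argument=value, ...), one argument or row to a line, values as JSON. servo_tool: Moves the arm, as the interface text tells. Its arguments: {"type":"object","properties":{"translation":{"type":"array","items":{"type":"array","items":{"type":"number"}}},"rot":{"type":"array","items":{"type":"array","items":{"type":"number"}}},"claw":{"type":"number"},"grip_force":{"type":"number"}},"required":["translation","rot"]}

```bash
ls; mkdir -p pics
python3 - <<'E'
from bench import robot
import cv2
s=robot.observe()
for k in s: print(k,s[k])
for n in("top","side"):
    c=robot.camera(n); cv2.imwrite(f"pics/{n}0.png",c["color"]); print({k:v for k,v in c.items() if k!="color"})
E
```

```text
pics
time_s 0.0
qpos [ 1.15629839e+00  9.18256103e-02  1.23189843e+00 -5.84131507e-06
  1.81978784e+00 -5.67202441e-02]
joint_vel [ 0.001506    0.00041071  0.00097439 -0.00062267  0.00014978 -0.00062801]
joint_efforts [-3.40447095e-04 -4.46435344e+01 -4.06461632e+01  6.97796862e-02
  2.90278823e-02 -1.24083244e-04]
tool_pos [0.21000936 0.56172439 0.2215197 ]
ee_rot [-2.21254733e-04  1.77936884e-01  9.84041434e-01 -9.33763102e-04]
force [-0.15972217  0.51373608  0.10960363]
torque [ 0.05033541  0.01342672 -0.00838501]
gripper_force 0.0
finger_gap 0.08795006275207826
{'fx': 472.63619098161456, 'fy': 472.63619098161456, 'cx': 321.5052064833604, 'cy': 196.39811229959406, 'origin': array([ 0.35213975, -0.06537354,  1.30967912]), 'attitude': array([ 0.70589644,  0.05746381, -0.06454717, -0.70302332])}
{'fx': 462.1932727299765, 'fy': 462.1932727299765, 'cx': 326.0865003985428, 'cy': 200.42280933682562, 'origin': array([ 0.36007563, -1.10858484,  0.86733919]), 'attitude': array([ 0.88441232,  0.45598318, -0.0557663 , -0.08236696])}
```

View pics/top0.png

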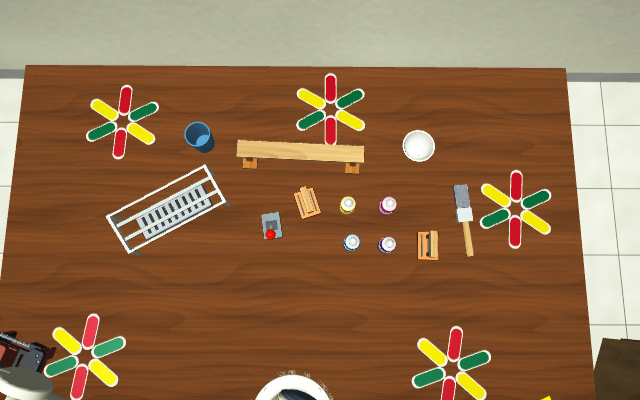

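View pics/side0.png

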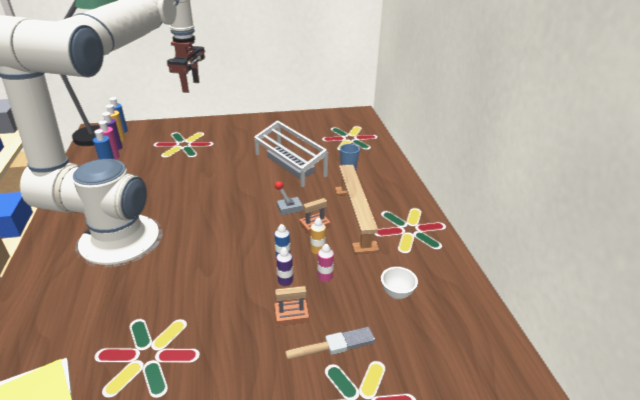

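Top view: rack ≈(168,208), ledge ≈(300,152), switch ≈(271,226) with its red ball at (270,235). There are two stamps, ≈(307,202) and (428,245), and four bottles near (347,205), (388,205), (352,242) and (388,244). The bowl is at (419,146), cup at (199,136) and brush at (464,220). The side view agrees with this.

```bash
cat > h.py <<'E'
import numpy as np, cv2
from scipy.spatial.transform import Rotation as R
from bench import robot
class Cam:
    def __init__(s,n):
        c=robot.camera(n); s.im=c["color"]; s.k=(c["fx"],c["fy"],c["cx"],c["cy"]); s.o=np.array(c["origin"])
        s.r=R.from_quat(c["attitude"],scalar_first=True)
    def ray(s,u,v):
        fx,fy,cx,cy=s.k; return s.r.apply([(u-cx)/fx,-(v-cy)/fy,-1.])
    def plane(s,u,v,z):
        d=s.ray(u,v); return s.o+d*(z-s.o[2])/d[2]
    def proj(s,p):
        fx,fy,cx,cy=s.k; q=s.r.inv().apply(np.asarray(p,float)-s.o); return np.array([cx+fx*q[0]/-q[2],cy-fy*q[1]/-q[2]])
def tri(a,pa,b,pb):
    da,db=a.ray(*pa),b.ray(*pb); A=np.c_[da,-db]; t=np.linalg.lstsq(A,b.o-a.o,rcond=None)[0]
    p,q=a.o+da*t[0],b.o+db*t[1]; return (p+q)/2,np.linalg.norm(p-q)
def tcp():
    s=robot.observe(); return np.array(s["tool_pos"]),R.from_quat(s["ee_rot"],scalar_first=True),s
E
python3 - <<'E'
from h import *
t=Cam("top");s=Cam("side")
cv2.imwrite("pics/t1.png",cv2.resize(t.im[125:262,100:300],None,fx=4,fy=4,interpolation=cv2.INTER_CUBIC))
cv2.imwrite("pics/t2.png",cv2.resize(t.im[130:270,290:490],None,fx=4,fy=4,interpolation=cv2.INTER_CUBIC))
cv2.imwrite("pics/s1.png",cv2.resize(s.im[115:325,245:425],None,fx=2.85,fy=2.85,interpolation=cv2.INTER_CUBIC)[:600])
for n,p in dict(stampA=(307,202),stampB=(428,245),y=(347,205),m=(388,205),b=(352,242),v=(388,244)).items(): print(n,t.plane(*p,.09))
E
```

```text
stampA [ 0.54996099 -0.03943307  0.09      ]
stampB [ 0.43911786 -0.35241958  0.09      ]
y [ 0.54252839 -0.14398709  0.09      ]
m [ 0.54304268 -0.25127835  0.09      ]
b [ 0.4460635  -0.15629702  0.09      ]
v [ 0.44128497 -0.249138    0.09      ]
```

View pics/t1.png

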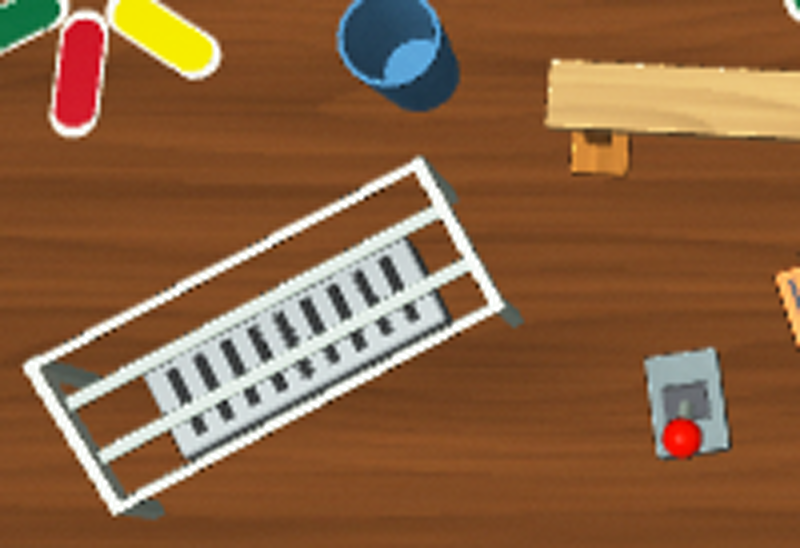

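View pics/t2.png

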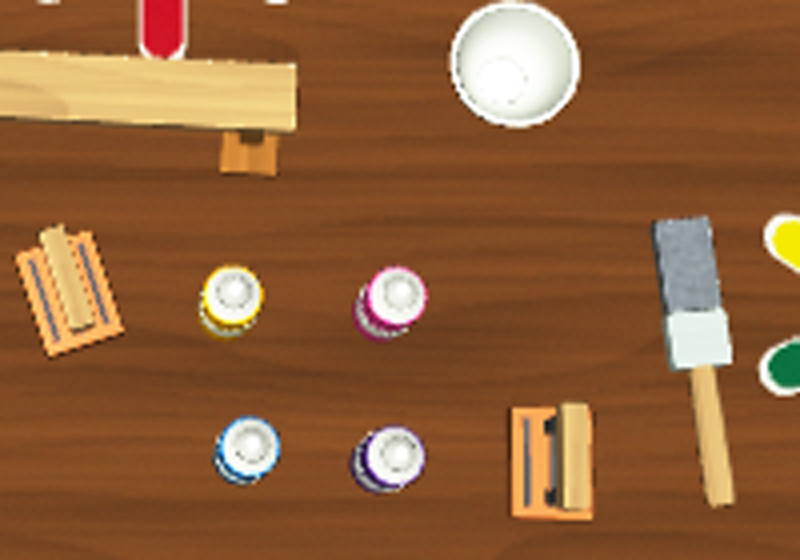

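View pics/s1.png

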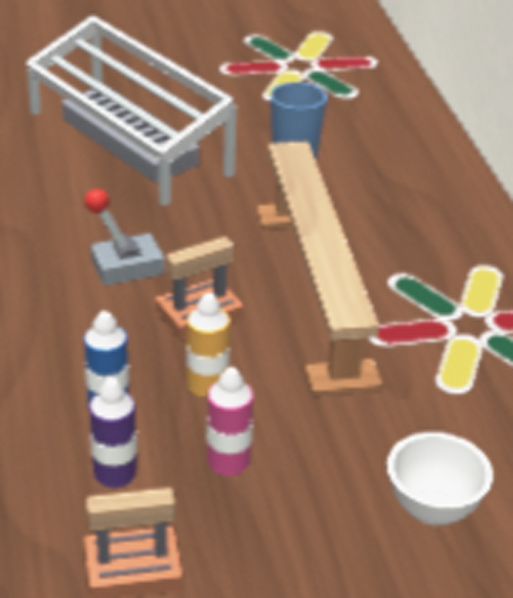

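Close-ups:
- **Rack:** outer frame corners at t1 (418,160), (500,305), (115,512) and (27,367).
- **Ledge:** left-end corners at t1 (552,60) and (547,127), right-end at t2 (297,65) and (296,131).
- **Lever:** ball at t1 (682,438), on a block at about (687,403).
- **Bottles:** caps at t2 (235,288), (400,290), (252,446) and (400,455).
- **Stamps:** the handles are clear in both views.

```bash
cat > loc.py <<'E'
from h import *
t=Cam("top");s=Cam("side")
T1=lambda x,y:(x/4-.375+100,y/4-.375+125); T2=lambda x,y:(x/4-.375+290,y/4-.375+130)
np.set_printoptions(precision=4,suppress=True)
# rack
hi=[t.plane(*T1(*p),.110) for p in((418,160),(27,367))]; lo=[t.plane(*T1(*p),.073) for p in((500,305),(115,512))]
P=hi+lo; c=np.mean(P,0); e=(hi[1]-hi[0])+(lo[1]-lo[0]); yaw=np.arctan2(-e[0],e[1])
print("rack top frame centre",c,"yaw",yaw,"len",np.linalg.norm(e)/2,"wid",np.linalg.norm(hi[0]-lo[0]),np.linalg.norm(hi[1]-lo[1]))
for q in P: print("  c",q,"side px",s.proj(q))
# ledge
L=[t.plane(*p,.09) for p in(T1(552,60),T1(547,127),T2(297,65),T2(296,131))]; c=np.mean(L,0); e=L[0]+L[1]-L[2]-L[3]
print("ledge",c,"yaw",np.arctan2(-e[0],e[1]),"len",np.linalg.norm(e)/2,"dep",np.linalg.norm(L[0]-L[1]),np.linalg.norm(L[2]-L[3]))
for q in L: print("  c",q,"side px",s.proj(q))
def comp(c,lo,hi,amin):
    m=cv2.inRange(cv2.cvtColor(c.im,cv2.COLOR_BGR2HSV),lo,hi); n,l,st,ce=cv2.connectedComponentsWithStats(m)
    return [(ce[i].round(2),st[i].tolist()) for i in range(1,n) if st[i][4]>=amin]
for k in(t,s): print("red",[x for x in comp(k,(0,200,120),(4,255,255),15)])
# bottles (cap tips)
print("white top",[x for x in comp(t,(0,0,190),(180,50,255),30) if 340<x[0][0]<400 and 190<x[0][1]<260])
for n,p in dict(y=(235,288),m=(400,290),b=(252,446),v=(400,455)).items():
    q=t.plane(*T2(*p),.11); print(n,q,"side tip px",s.proj(q), "crop",(s.proj(q)-[245,115])*2.85)
# handles: top-face corners
for n,pp in dict(A=((42,229),(62,224),(94,323),(74,332)),B=((562,404),(588,404),(588,507),(562,509))).items():
    q=np.array([t.plane(*T2(*p),.087) for p in pp]); d=(q[3]+q[2]-q[0]-q[1])/2
    print(n,q.mean(0),"dir",np.arctan2(d[1],d[0]),np.linalg.norm(d),np.linalg.norm(q[1]-q[0]),"crop",[((s.proj(x)-[245,115])*2.85).round().tolist() for x in q])
# switch block top
q=np.array([t.plane(*T1(*p),.025) for p in((645,358),(714,349),(729,449),(660,459))]); d=(q[0]+q[1]-q[2]-q[3])/2
print("switch",q.mean(0),"x dir",np.arctan2(d[1],d[0]),np.linalg.norm(d),np.linalg.norm(q[1]-q[0]))
E
python3 loc.py
```

```text
rack top frame centre [0.5308 0.3251 0.0915] yaw 0.5133239395691956 len 0.27877978982656576 wid 0.10853954820913313 0.10811035983914585
  c [0.6439 0.2284 0.11  ] side px [325.365  149.2346]
  c [0.5072 0.4704 0.11  ] side px [276.7101 120.6852]
  c [0.5547 0.1789 0.073 ] side px [301.4516 168.4565]
  c [0.4176 0.4226 0.073 ] side px [254.0847 137.2097]
ledge [ 0.6874 -0.0207  0.09  ] yaw -0.04383848026671259 len 0.33789958580153756 dep 0.04613623751327707 0.045348649483088505
  c [0.7178 0.1472 0.09  ] side px [352.2215 164.8679]
  c [0.6717 0.149  0.09  ] side px [338.3623 165.7453]
  c [ 0.7026 -0.1901  0.09  ] side px [377.0828 229.295 ]
  c [ 0.6573 -0.1889  0.09  ] side px [360.6386 230.8059]
red [(array([270.  , 234.07]), [266, 230, 9, 10, 70])]
red []
white top [(array([388.92, 203.65]), [383, 197, 13, 14, 136]), (array([347.67, 203.33]), [342, 198, 13, 12, 123]), (array([352.08, 241.25]), [346, 235, 13, 14, 132]), (array([388.34, 243.64]), [382, 237, 14, 15, 146])]
y [ 0.5482 -0.1463  0.11  ] side tip px [317.6689 219.4215] crop [207.1063 297.6013]
m [ 0.5474 -0.2526  0.11  ] side tip px [325.1154 245.1653] crop [228.329 370.971]
b [ 0.4467 -0.1564  0.11  ] side tip px [280.3201 225.6956] crop [100.6623 315.4825]
v [ 0.4414 -0.2503  0.11  ] side tip px [282.6504 249.3759] crop [107.3037 382.9713]
A [ 0.5589 -0.0383  0.087 ] dir -2.8305907808845574 0.07044156945772562 0.01357499695938812 crop [[225.0, 238.0], [231.0, 245.0], [171.0, 263.0], [163.0, 256.0]]
B [ 0.4431 -0.3672  0.087 ] dir 3.104024085157099 0.0671796720463111 0.016940904252508507 crop [[168.0, 488.0], [171.0, 503.0], [88.0, 512.0], [84.0, 497.0]]
switch [0.4951 0.0585 0.025 ] x dir 0.16838159543730882 0.06974602158195747 0.04750294249314647
```

```bash
cat > plan.py <<'E'
import sys
from h import *
np.set_printoptions(precision=3,suppress=True)
O=np.array([.534,.327,.08]); YAW=.513; xd=np.array([np.cos(YAW),np.sin(YAW),0]); yd=np.array([-xd[1],xd[0],0])
s18,c18=np.sin(np.radians(18)),np.cos(np.radians(18)); dx=c18*xd+s18*np.array([0,0,1]); dn=np.cross(dx,yd)
LC=np.array([.6874,-.0207,.09]); LY=-.044; ly=np.array([-np.sin(LY),np.cos(LY),0])
def down(a): return R.from_matrix(np.c_[[-np.sin(a),np.cos(a),0],[np.cos(a),np.sin(a),0],[0,0,-1]])
def deckR(): return R.from_matrix(np.c_[-dx,yd,-dn])
def deckP(y,h,x=0.): return O+dx*x+yd*y+dn*h      # h: TCP height over bed
def go(p,r,cur=None):
    P,C,_=tcp() if cur is None else (cur[0],cur[1],0)
    rv=(C.inv()*r).as_rotvec(); t=r.inv().apply(np.array(p)-P)*100
    print("turn",rv,"rows",np.ceil(abs(rv).max()/.149)," then shift cm",t,"rows",np.ceil(np.linalg.norm(t)/4.5))
    return p,r
E
python3 - <<'E'
from plan import *
c=go([.559,-.038,.2],down(1.88)); go([.559,-.038,.056],down(1.88),c)
E
```

```text
turn [-0.001 -0.    -0.667] rows 5.0  then shift cm [-14.979 -67.765   2.227] rows 16.0
turn [0. 0. 0.] rows 0.0  then shift cm [ 0.   0.  14.4] rows 4.0
```

Emit:
servo_tool(
  translation=[
    [0,0,0],
    [0,0,0],
    [0,0,0],
    [0,0,0],
    [0,0,0],
  ],
  rot=[
    [0,0,-0.1334],
    [0,0,-0.1334],
    [0,0,-0.1334],
    [0,0,-0.1334],
    [0,0,-0.1334],
  ],
  claw=1,
)

```text
time_s: 0.8
tool_pos: [0.2101, 0.562, 0.2225]
ee_rot: [-0.0, -0.157, 0.988, -0.0]
force: [0.0, -0.5, 0.5]
finger_gap: 0.0878
gripper_force: 0.0
```

Emit:
servo_tool(
  translation=[
    [-0.9,-4,0],
    [-0.9,-4,0],
    [-0.9,-4,0],
    [-0.9,-4,0],
    [-0.9,-4,0],
  ],
  rot=[
    [0,0,0],
    [0,0,0],
    [0,0,0],
    [0,0,0],
    [0,0,0],
  ],
)

```text
time_s: 1.3
tool_pos: [0.3143, 0.3837, 0.2226]
ee_rot: [0.0, -0.154, 0.988, 0.0]
force: [0.4, 0.2, -0.3]
finger_gap: 0.0881
gripper_force: 0.0
```

Emit:
servo_tool(
  translation=[
    [-0.9,-4,0],
    [-0.9,-4,0],
    [-0.9,-4,0],
    [-0.9,-4,0],
    [-0.9,-4,0],
  ],
  rot=[
    [0,0,0],
    [0,0,0],
    [0,0,0],
    [0,0,0],
    [0,0,0],
  ],
)

```text
time_s: 1.8
tool_pos: [0.4181, 0.2068, 0.2228]
ee_rot: [0.0, -0.154, 0.988, 0.0]
force: [0.5, 0.5, -0.6]
finger_gap: 0.0875
gripper_force: 0.0
```

Emit:
servo_tool(
  translation=[
    [-0.9,-4,0],
    [-0.9,-4,0],
    [-0.9,-4,0],
    [-0.9,-4,0],
    [-0.9,-4,0.5],
  ],
  rot=[
    [0,0,0],
    [0,0,0],
    [0,0,0],
    [0,0,0],
    [0,0,0],
  ],
)

```text
time_s: 2.3
tool_pos: [0.5222, 0.0299, 0.2184]
ee_rot: [0.001, -0.154, 0.988, -0.0]
force: [0.6, 0.9, 0.3]
finger_gap: 0.0878
gripper_force: 0.0
```

Emit:
servo_tool(
  translation=[
    [-0.7,-4,0.9],
    [-0.7,-3.7,0.8],
    [0,0,0],
  ],
  rot=[
    [0,0,0],
    [0,0,0],
    [0,0,0],
  ],
)

```text
time_s: 2.6
tool_pos: [0.5585, -0.0413, 0.198]
ee_rot: [-0.002, -0.152, 0.988, -0.0]
force: [-1.1, 0.1, -0.6]
finger_gap: 0.0882
gripper_force: 0.0
```

Run:
```python
from plan import *
go([.559,-.038,.2],down(1.88)); print(robot.observe()["qpos"])
t=Cam("top"); cv2.imwrite("pics/t3.png",cv2.resize(t.im[130:270,250:450],None,fx=4,fy=4,interpolation=cv2.INTER_CUBIC))
```

```text
turn [ 0.    -0.004 -0.005] rows 1.0  then shift cm [-0.147  0.298 -0.197] rows 1.0
[-0.134 -0.017  1.385 -0.001  1.777 -2.009]
```

View pics/t3.png

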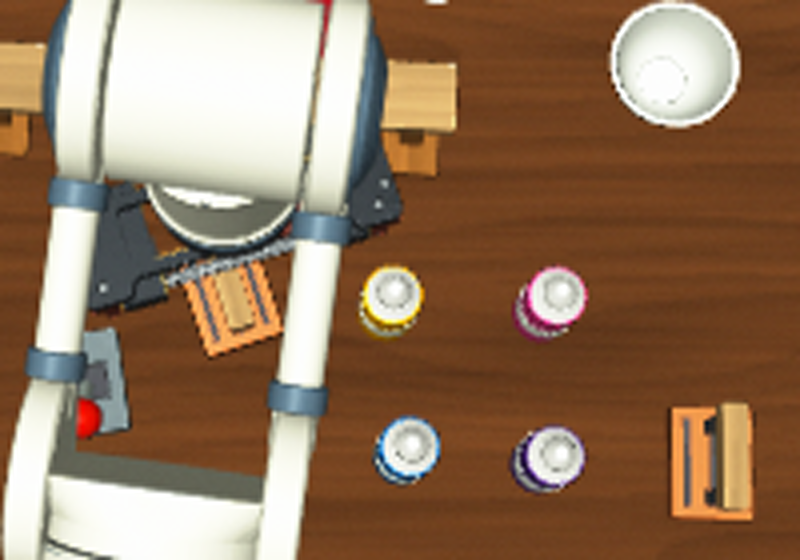

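The gripper is over stamp A, which hasn't moved (block at about (235,308)). I'll lower and grip.

Emit:
servo_tool(
  translation=[
    [-0.1,0.25,3],
    [0,0,3.5],
    [0,0,3.5],
    [0,0,3],
    [0,0,0.8],
  ],
  rot=[
    [0,0,-0.005],
    [0,0,0],
    [0,0,0],
    [0,0,0],
    [0,0,0],
  ],
)

```text
time_s: 3.15
tool_pos: [0.5559, -0.0333, 0.0591]
ee_rot: [-0.003, -0.157, 0.988, 0.001]
force: [0.3, 0.9, 0.1]
finger_gap: 0.0878
gripper_force: 0.0
```

Emit:
servo_tool(
  translation=[
    [0,0,0],
    [0,0,0],
    [0,0,0],
    [0,0,0],
    [0,0,0],
  ],
  rot=[
    [0,0,0],
    [0,0,0],
    [0,0,0],
    [0,0,0],
    [0,0,0],
  ],
  claw=-1,
  grip_force=25,
)

```text
time_s: 3.65
tool_pos: [0.5588, -0.0349, 0.0638]
ee_rot: [0.001, -0.156, 0.988, -0.0]
force: [-0.8, -0.3, -0.2]
finger_gap: 0.0514
gripper_force: 0.0
```

Emit:
servo_tool(
  translation=[
    [0,0,0],
    [0,0,0],
    [0,0,0],
    [0,0,0],
    [0,0,0],
  ],
  rot=[
    [0,0,0],
    [0,0,0],
    [0,0,0],
    [0,0,0],
    [0,0,0],
  ],
)

```text
time_s: 4.15
tool_pos: [0.5582, -0.035, 0.0625]
ee_rot: [-0.0, -0.156, 0.988, -0.0]
force: [-0.4, -0.8, 0.1]
finger_gap: 0.0182
gripper_force: 25.0
```

Emit:
servo_tool(
  translation=[
    [0,0,-2],
    [0,0,-4],
    [0,0,-4.5],
    [0,0,-4.5],
    [0,0,-4.5],
  ],
  rot=[
    [0,0,0],
    [0,0,0],
    [0,0,0],
    [0,0,0],
    [0,0,0],
  ],
)

```text
time_s: 4.65
tool_pos: [0.5577, -0.0348, 0.2582]
ee_rot: [-0.001, -0.156, 0.988, 0.0]
force: [0.8, -0.0, -2.6]
finger_gap: 0.0175
gripper_force: 25.0
```

Emit:
servo_tool(
  translation=[
    [0,0,0],
    [0,0,0],
  ],
  rot=[
    [0,0,0],
    [0,0,0],
  ],
)

```text
time_s: 4.85
tool_pos: [0.5585, -0.0349, 0.2577]
ee_rot: [0.0, -0.156, 0.988, -0.0]
force: [-0.1, -0.1, -4.6]
finger_gap: 0.0178
gripper_force: 25.0
```

Run:
```python
from plan import *
s=robot.observe(); print(s["tool_pos"],s["force"],s["finger_gap"])
c=go(deckP(.06,.16),deckR()); go(deckP(.06,.0625),deckR(),c)
```

```text
[ 0.559 -0.035  0.258] [-0.139 -0.084 -4.589] 0.017766690131291583
turn [-0.032 -0.312 -0.197] rows 3.0  then shift cm [-9.366 38.732  5.73 ] rows 9.0
turn [0. 0. 0.] rows 0.0  then shift cm [-0.   -0.    9.75] rows 3.0
```

Emit:
servo_tool(
  translation=[
    [0,0,0],
    [0,0,0],
    [0,0,0],
  ],
  rot=[
    [-0.0107,-0.104,-0.0657],
    [-0.0107,-0.104,-0.0657],
    [-0.0107,-0.104,-0.0657],
  ],
)

```text
time_s: 5.15
tool_pos: [0.5575, -0.0343, 0.2536]
ee_rot: [0.15, -0.252, 0.955, 0.042]
force: [-0.7, 0.4, -3.0]
finger_gap: 0.0175
gripper_force: 25.0
```

Emit:
servo_tool(
  translation=[
    [-1,4,0.5],
    [-1,4,0.5],
    [-1,4,0.5],
    [-1,4,0.5],
    [-1,4,0.5],
  ],
  rot=[
    [0,0,0],
    [0,0,0],
    [0,0,0],
    [0,0,0],
    [0,0,0],
  ],
)

```text
time_s: 5.65
tool_pos: [0.5064, 0.1675, 0.2448]
ee_rot: [0.147, -0.25, 0.956, 0.04]
force: [-0.3, -0.3, -3.2]
finger_gap: 0.0181
gripper_force: 25.0
```

Emit:
servo_tool(
  translation=[
    [-1,4,0.6],
    [-1,4,0.6],
    [-1,4,0.6],
    [-1,4,0.7],
    [-0.4,2.7,0.7],
  ],
  rot=[
    [0,0,0],
    [0,0,0],
    [0,0,0],
    [0,0,0],
    [0,0,0],
  ],
)

```text
time_s: 6.15
tool_pos: [0.4592, 0.3567, 0.2279]
ee_rot: [0.147, -0.252, 0.956, 0.039]
force: [0.3, -0.3, -4.4]
finger_gap: 0.0179
gripper_force: 25.0
```

Emit:
servo_tool(
  translation=[
    [0,0,0],
    [0,0,0],
    [0,0,0],
  ],
  rot=[
    [0,0,0],
    [0,0,0],
    [0,0,0],
  ],
)

```text
time_s: 6.45
tool_pos: [0.4613, 0.3538, 0.2306]
ee_rot: [0.149, -0.25, 0.956, 0.039]
force: [-0.4, -0.0, -3.2]
finger_gap: 0.0179
gripper_force: 25.0
```

Run:
```python
from plan import *
go(deckP(.06,.0625),deckR()); s=Cam("side"); cv2.imwrite("pics/s2.png",cv2.resize(s.im[80:220,200:400],None,fx=4,fy=4,interpolation=cv2.INTER_CUBIC))
print(robot.observe()["qpos"])
```

```text
turn [ 0.    -0.004 -0.001] rows 1.0  then shift cm [-0.116  0.1    9.627] rows 3.0
[ 0.614 -0.245  1.564 -0.031  1.513 -1.472]
```

View pics/s2.png

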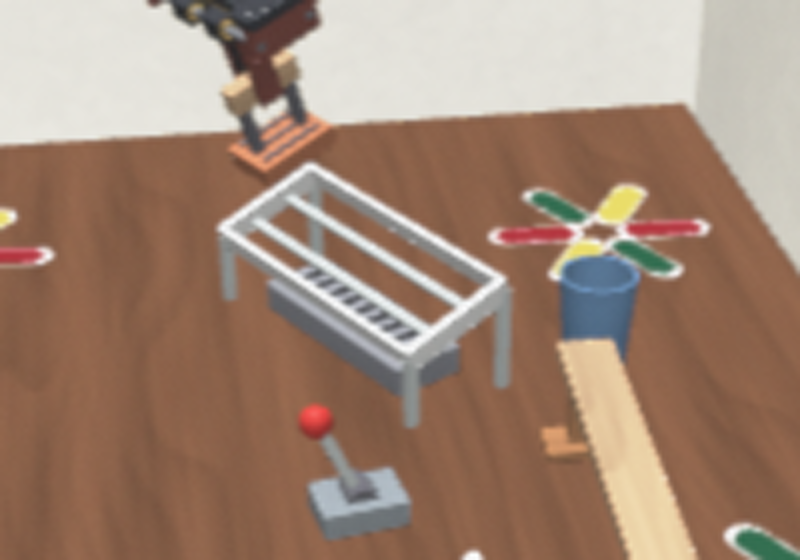

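The stamp is held level with the bed above the rack's far half; block at about (280,143) in the crop. Lowering it.

Emit:
servo_tool(
  translation=[
    [-0.1,0.1,3],
    [0,0,3],
    [0,0,2.5],
    [0,0,0.5],
    [0,0,0],
  ],
  rot=[
    [0,0,0],
    [0,0,0],
    [0,0,0],
    [0,0,0],
    [0,0,0],
  ],
)

```text
time_s: 7.0
tool_pos: [0.486, 0.3687, 0.1464]
ee_rot: [0.15, -0.25, 0.956, 0.039]
force: [0.4, 0.2, -2.4]
finger_gap: 0.018
gripper_force: 25.0
```

Emit:
servo_tool(
  translation=[
    [0,0,0.2],
    [0,0,0.2],
    [0,0,0],
    [0,0,0],
  ],
  rot=[
    [0,0,0],
    [0,0,0],
    [0,0,0],
    [0,0,0],
  ],
)

```text
time_s: 7.4
tool_pos: [0.4872, 0.3706, 0.1445]
ee_rot: [0.151, -0.251, 0.955, 0.04]
force: [-0.6, -0.4, -3.7]
finger_gap: 0.0176
gripper_force: 25.0
```

Run:
```python
from plan import *
go(deckP(.06,.0625),deckR()); print(robot.observe()["force"])
```

```text
turn [ 0.001  0.    -0.   ] rows 1.0  then shift cm [ 0.148 -0.1    0.485] rows 1.0
[-0.585 -0.446 -3.66 ]
```

Emit:
servo_tool(
  translation=[
    [0,0,0.2],
    [0,0,0.2],
    [0,0,0],
    [0,0,0],
  ],
  rot=[
    [0,0,0],
    [0,0,0],
    [0,0,0],
    [0,0,0],
  ],
)

```text
time_s: 7.8
tool_pos: [0.488, 0.3711, 0.1396]
ee_rot: [0.151, -0.251, 0.955, 0.04]
force: [-0.1, 0.4, -4.5]
finger_gap: 0.0177
gripper_force: 25.0
```

Emit:
servo_tool(
  translation=[
    [0,0,0.1],
    [0,0,0.1],
    [0,0,0],
    [0,0,0],
  ],
  rot=[
    [0,0,0],
    [0,0,0],
    [0,0,0],
    [0,0,0],
  ],
)

```text
time_s: 8.2
tool_pos: [0.4885, 0.3714, 0.1394]
ee_rot: [0.151, -0.251, 0.955, 0.04]
force: [-5.2, -3.1, 3.1]
finger_gap: 0.0177
gripper_force: 25.0
```

Emit:
servo_tool(
  translation=[
    [0,0,0],
    [0,0,0],
    [0,0,0],
    [0,0,0],
    [0,0,0],
  ],
  rot=[
    [0,0,0],
    [0,0,0],
    [0,0,0],
    [0,0,0],
    [0,0,0],
  ],
  claw=0.3,
)

```text
time_s: 8.7
tool_pos: [0.4887, 0.3714, 0.1379]
ee_rot: [0.151, -0.251, 0.955, 0.04]
force: [-0.3, -0.5, 0.5]
finger_gap: 0.0543
gripper_force: 0.0
```

Emit:
servo_tool(
  translation=[
    [0,0,-1],
    [0,0,-3],
    [0,0,-4],
    [0,0,-4],
    [0,0,-4],
  ],
  rot=[
    [0,0,0],
    [0,0,0],
    [0,0,0],
    [0,0,0],
    [0,0,0],
  ],
)

```text
time_s: 9.2
tool_pos: [0.445, 0.3466, 0.2925]
ee_rot: [0.151, -0.251, 0.955, 0.04]
force: [0.6, 1.2, 0.4]
finger_gap: 0.057
gripper_force: 0.0
```

Run:
```python
from plan import *
s=robot.observe(); print(s["tool_pos"],s["finger_gap"])
c=go([.443,-.367,.22],down(1.533)); go([.443,-.367,.06],down(1.533),c)
s=Cam("side"); cv2.imwrite("pics/s3.png",cv2.resize(s.im[80:220,200:400],None,fx=4,fy=4,interpolation=cv2.INTER_CUBIC))
```

```text
[0.445 0.347 0.293] 0.056982311271053555
turn [0.088 0.306 0.546] rows 4.0  then shift cm [ -2.493 -71.318   7.25 ] rows 16.0
turn [0. 0. 0.] rows 0.0  then shift cm [ 0.  0. 16.] rows 4.0
```

View pics/s3.png

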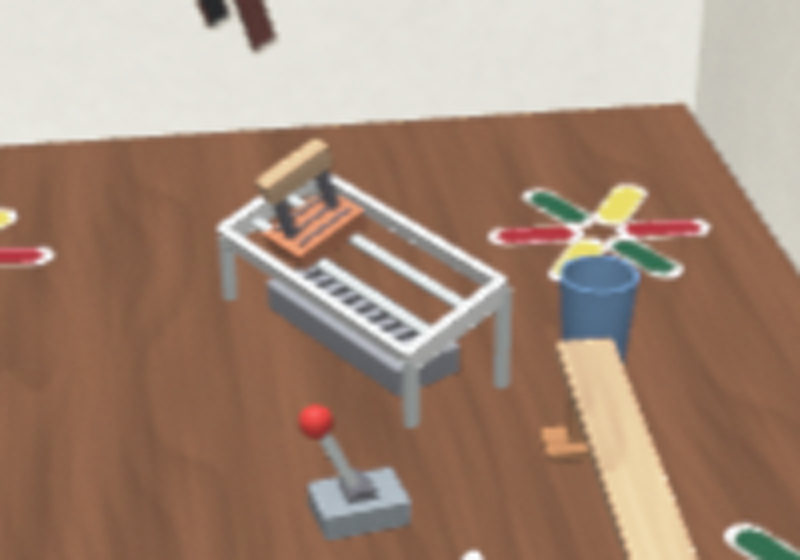

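Stamp A lies flat on both rails in the rack's far half. Moving on to stamp B.

Emit:
servo_tool(
  translation=[
    [0,0,0],
    [0,0,0],
    [0,0,0],
    [0,0,0],
  ],
  rot=[
    [0.022,0.0765,0.1365],
    [0.022,0.0765,0.1365],
    [0.022,0.0765,0.1365],
    [0.022,0.0765,0.1365],
  ],
  claw=1,
)

```text
time_s: 9.65
tool_pos: [0.4455, 0.3474, 0.2913]
ee_rot: [0.007, 0.007, 1.0, 0.001]
force: [0.2, 0.4, -0.8]
finger_gap: 0.0856
gripper_force: 0.0
```

Emit:
servo_tool(
  translation=[
    [-0.2,-4,0],
    [-0.2,-4,0],
    [-0.2,-4,0],
    [-0.2,-4,0],
    [-0.2,-4,0],
  ],
  rot=[
    [0,0,0],
    [0,0,0],
    [0,0,0],
    [0,0,0],
    [0,0,0],
  ],
)

```text
time_s: 10.15
tool_pos: [0.4536, 0.1455, 0.2903]
ee_rot: [0.008, 0.005, 1.0, 0.002]
force: [0.6, 0.2, 0.1]
finger_gap: 0.0877
gripper_force: 0.0
```

Emit:
servo_tool(
  translation=[
    [-0.2,-4,0],
    [-0.2,-4,0],
    [-0.2,-4,0],
    [-0.2,-4,0],
    [-0.2,-4,0],
  ],
  rot=[
    [0,0,0],
    [0,0,0],
    [0,0,0],
    [0,0,0],
    [0,0,0],
  ],
)

```text
time_s: 10.65
tool_pos: [0.4615, -0.0547, 0.29]
ee_rot: [0.008, 0.005, 1.0, 0.001]
force: [1.2, -0.2, -0.7]
finger_gap: 0.0882
gripper_force: 0.0
```

Emit:
servo_tool(
  translation=[
    [-0.1,-4,0.8],
    [-0.1,-4,0.8],
    [-0.1,-4,0.8],
    [-0.1,-4,0.8],
    [-0.1,-4,0.8],
  ],
  rot=[
    [0,0,0],
    [0,0,0],
    [0,0,0],
    [0,0,0],
    [0,0,0],
  ],
)

```text
time_s: 11.15
tool_pos: [0.4651, -0.2547, 0.249]
ee_rot: [0.008, 0.005, 1.0, 0.001]
force: [-0.1, 0.2, 1.0]
finger_gap: 0.0879
gripper_force: 0.0
```

Emit:
servo_tool(
  translation=[
    [0,-4,1],
    [0,-4,1],
    [0,-3.3,1.2],
    [0,0,0],
    [0,0,0],
  ],
  rot=[
    [0,0,0],
    [0,0,0],
    [0,0,0],
    [0,0,0],
    [0,0,0],
  ],
)

```text
time_s: 11.65
tool_pos: [0.4644, -0.3661, 0.216]
ee_rot: [0.007, 0.006, 1.0, 0.002]
force: [0.1, 0.1, -0.1]
finger_gap: 0.0877
gripper_force: 0.0
```

Run:
```python
from plan import *
s=robot.observe(); print(s["tool_pos"],s["qpos"])
go([.443,-.367,.06],down(1.533))
s=Cam("side"); a=cv2.inRange(cv2.cvtColor(s.im,cv2.COLOR_BGR2HSV),(4,120,150),(14,255,255))[280:330,260:320]; print(cv2.boundingRect(a))
cv2.imwrite("pics/s4.png",cv2.resize(s.im[180:380,200:400],None,fx=3,fy=3,interpolation=cv2.INTER_CUBIC))
```

```text
[ 0.464 -0.366  0.216] [-0.732  0.058  1.277  0.013  1.799 -2.289]
turn [0.004 0.014 0.027] rows 1.0  then shift cm [ 2.134 -0.174 15.596] rows 4.0
(14, 20, 35, 21)
```

View pics/s4.png

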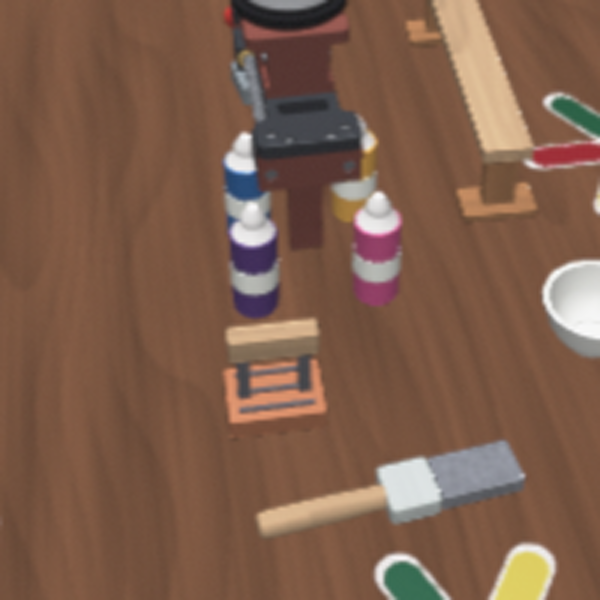

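Stamp B hasn't moved (handle at about (272,332) in the crop). Correcting 2 cm, then lowering.

Emit:
servo_tool(
  translation=[
    [2,-0.2,0.5],
    [0,0,3.5],
    [0,0,4],
    [0,0,4],
    [0,0,3],
  ],
  rot=[
    [0.004,0.014,0.027],
    [0,0,0],
    [0,0,0],
    [0,0,0],
    [0,0,0],
  ],
)

```text
time_s: 12.2
tool_pos: [0.4451, -0.366, 0.0649]
ee_rot: [0.001, 0.018, 1.0, -0.0]
force: [0.4, -0.0, -0.5]
finger_gap: 0.0879
gripper_force: 0.0
```

Emit:
servo_tool(
  translation=[
    [0,0,0.5],
    [0,0,0],
  ],
  rot=[
    [0,0,0],
    [0,0,0],
  ],
)

```text
time_s: 12.4
tool_pos: [0.4452, -0.3668, 0.0616]
ee_rot: [0.0, 0.018, 1.0, -0.0]
force: [0.5, 0.7, 1.2]
finger_gap: 0.0879
gripper_force: 0.0
```

Emit:
servo_tool(
  translation=[
    [0,0,0],
    [0,0,0],
    [0,0,0],
    [0,0,0],
    [0,0,0],
  ],
  rot=[
    [0,0,0],
    [0,0,0],
    [0,0,0],
    [0,0,0],
    [0,0,0],
  ],
  claw=-1,
)

```text
time_s: 12.9
tool_pos: [0.445, -0.368, 0.0614]
ee_rot: [0.001, 0.019, 1.0, -0.001]
force: [0.1, -0.2, -0.3]
finger_gap: 0.0513
gripper_force: 0.0
```

Emit:
servo_tool(
  translation=[
    [0,0,0],
    [0,0,0],
    [0,0,0],
    [0,0,0],
    [0,0,0],
  ],
  rot=[
    [0,0,0],
    [0,0,0],
    [0,0,0],
    [0,0,0],
    [0,0,0],
  ],
)

```text
time_s: 13.4
tool_pos: [0.4446, -0.3675, 0.0605]
ee_rot: [0.0, 0.019, 1.0, 0.0]
force: [0.7, 0.7, 0.0]
finger_gap: 0.0181
gripper_force: 25.0
```

Emit:
servo_tool(
  translation=[
    [0,0,-2],
    [0,0,-4],
    [0,0,-4.5],
    [0,0,-4.5],
    [0,0,-4.5],
  ],
  rot=[
    [0,0,0],
    [0,0,0],
    [0,0,0],
    [0,0,0],
    [0,0,0],
  ],
)

```text
time_s: 13.9
tool_pos: [0.4443, -0.3674, 0.2566]
ee_rot: [-0.0, 0.019, 1.0, 0.0]
force: [0.6, -0.9, -3.9]
finger_gap: 0.0177
gripper_force: 25.0
```

Emit:
servo_tool(
  translation=[
    [0,0,-1],
    [0,0,0],
    [0,0,0],
  ],
  rot=[
    [0,0,0],
    [0,0,0],
    [0,0,0],
  ],
)

```text
time_s: 14.2
tool_pos: [0.4444, -0.3674, 0.2626]
ee_rot: [-0.001, 0.019, 1.0, 0.001]
force: [0.3, 0.3, -5.2]
finger_gap: 0.0178
gripper_force: 25.0
```

Run:
```python
from plan import *
s=robot.observe(); print(s["tool_pos"],s["force"],s["finger_gap"])
p=np.array([.4887,.3714,.1379])-O; print("A in deck",p@dx,p@yd,p@dn)
c=go(deckP(-.06,.16),deckR()); go(deckP(-.06,.061),deckR(),c)
```

```text
[ 0.444 -0.367  0.263] [ 0.323  0.323 -5.193] 0.017815522148572144
A in deck 0.0010797030120892753 0.060917592223121216 0.06052884600868587
turn [-0.083 -0.308 -0.546] rows 4.0  then shift cm [-34.198  50.1    14.308] rows 14.0
turn [0. 0. 0.] rows 0.0  then shift cm [-0.  -0.   9.9] rows 3.0
```

Emit:
servo_tool(
  translation=[
    [0,0,0],
    [0,0,0],
    [0,0,0],
    [0,0,0],
  ],
  rot=[
    [-0.0207,-0.077,-0.1365],
    [-0.0207,-0.077,-0.1365],
    [-0.0207,-0.077,-0.1365],
    [-0.0207,-0.077,-0.1365],
  ],
)

```text
time_s: 14.6
tool_pos: [0.4927, -0.3184, 0.2774]
ee_rot: [0.125, -0.18, 0.975, 0.035]
force: [0.3, -0.3, -3.7]
finger_gap: 0.0176
gripper_force: 25.0
```

Emit:
servo_tool(
  translation=[
    [-2.4,3.6,1],
    [-2.4,3.6,1],
    [-2.4,3.6,1],
    [-2.4,3.6,1],
    [-2.4,3.6,1],
  ],
  rot=[
    [0,0,0],
    [0,0,0],
    [0,0,0],
    [0,0,0],
    [0,0,0],
  ],
)

```text
time_s: 15.1
tool_pos: [0.5481, -0.1012, 0.2637]
ee_rot: [0.124, -0.182, 0.975, 0.033]
force: [1.1, 0.7, -3.4]
finger_gap: 0.0179
gripper_force: 25.0
```

Emit:
servo_tool(
  translation=[
    [-2.4,3.6,1],
    [-2.4,3.6,1],
    [-2.4,3.6,1],
    [-2.4,3.6,1],
    [-2.4,3.6,1],
  ],
  rot=[
    [0,0,0],
    [0,0,0],
    [0,0,0],
    [0,0,0],
    [0,0,0],
  ],
)

```text
time_s: 15.6
tool_pos: [0.6026, 0.1134, 0.2488]
ee_rot: [0.123, -0.182, 0.975, 0.032]
force: [0.4, -0.4, -2.8]
finger_gap: 0.0179
gripper_force: 25.0
```

Emit:
servo_tool(
  translation=[
    [-2.5,3.6,1.1],
    [-2.5,3.6,1.1],
    [-2.5,3.5,1],
    [-2.7,3.4,1.1],
    [0,0,0],
  ],
  rot=[
    [0,0,0],
    [0,0,0],
    [0,0,0],
    [0,0,0],
    [0,0,0],
  ],
)

```text
time_s: 16.1
tool_pos: [0.6529, 0.2881, 0.2318]
ee_rot: [0.121, -0.185, 0.975, 0.032]
force: [0.3, -1.0, -4.3]
finger_gap: 0.0177
gripper_force: 25.0
```

Run:
```python
from plan import *
go(deckP(-.06,.061),deckR()); print(robot.observe()["qpos"])
```

```text
turn [-0.021 -0.063 -0.136] rows 1.0  then shift cm [12.729  3.231  5.725] rows 4.0
[ 0.357  0.165  1.154  0.022  1.573 -1.585]
```

Emit:
servo_tool(
  translation=[
    [0,0,0],
    [0,0,0],
    [0,0,0],
  ],
  rot=[
    [-0.01,-0.03,-0.068],
    [-0.01,-0.03,-0.068],
    [0,0,0],
  ],
)

```text
time_s: 16.4
tool_pos: [0.6532, 0.2819, 0.2363]
ee_rot: [0.153, -0.248, 0.956, 0.037]
force: [0.1, 0.1, -3.6]
finger_gap: 0.0174
gripper_force: 25.0
```

Emit:
servo_tool(
  translation=[
    [3,0.8,0],
    [3,0.8,0],
    [3,0.8,0],
    [3,0.8,0],
    [0.7,0,0],
  ],
  rot=[
    [0,0,0],
    [0,0,0],
    [0,0,0],
    [0,0,0],
    [0,0,0],
  ],
)

```text
time_s: 16.9
tool_pos: [0.5303, 0.2512, 0.1965]
ee_rot: [0.152, -0.247, 0.956, 0.038]
force: [-0.2, -0.9, -4.0]
finger_gap: 0.0178
gripper_force: 25.0
```

Emit:
servo_tool(
  translation=[
    [0,0,0],
    [0,0,0],
    [0,0,0],
  ],
  rot=[
    [0,0,0],
    [0,0,0],
    [0,0,0],
  ],
)

```text
time_s: 17.2
tool_pos: [0.5347, 0.2523, 0.2006]
ee_rot: [0.156, -0.248, 0.955, 0.038]
force: [-0.2, -0.2, -3.4]
finger_gap: 0.0177
gripper_force: 25.0
```

Run:
```python
from plan import *
go(deckP(-.06,.061),deckR())
```

```text
turn [-0.007  0.008 -0.005] rows 1.0  then shift cm [0.303 0.541 6.486] rows 2.0
```

Emit:
servo_tool(
  translation=[
    [0.3,0.5,1],
    [0,0,2],
    [0,0,2],
    [0,0,0.8],
    [0,0,0],
  ],
  rot=[
    [-0.006,0.006,-0.005],
    [0,0,0],
    [0,0,0],
    [0,0,0],
    [0,0,0],
  ],
)

```text
time_s: 17.7
tool_pos: [0.5441, 0.264, 0.1417]
ee_rot: [0.15, -0.251, 0.955, 0.039]
force: [-0.7, -0.4, -4.0]
finger_gap: 0.0179
gripper_force: 25.0
```

Emit:
servo_tool(
  translation=[
    [0,0,0],
    [0,0,0],
    [0,0,0],
  ],
  rot=[
    [0,0,0],
    [0,0,0],
    [0,0,0],
  ],
)

```text
time_s: 18.0
tool_pos: [0.5451, 0.2643, 0.1458]
ee_rot: [0.153, -0.251, 0.955, 0.04]
force: [0.2, 0.1, -3.8]
finger_gap: 0.0178
gripper_force: 25.0
```

Run:
```python
from plan import *
go(deckP(-.06,.061),deckR())
```

```text
turn [-0.001  0.004  0.001] rows 1.0  then shift cm [0.026 0.009 0.809] rows 1.0
```

Emit:
servo_tool(
  translation=[
    [0,0,0.3],
    [0,0,0.3],
    [0,0,0],
    [0,0,0],
  ],
  rot=[
    [0,0,0],
    [0,0,0],
    [0,0,0],
    [0,0,0],
  ],
)

```text
time_s: 18.4
tool_pos: [0.5462, 0.265, 0.1383]
ee_rot: [0.152, -0.251, 0.955, 0.04]
force: [0.1, 0.4, -3.2]
finger_gap: 0.0178
gripper_force: 25.0
```

Emit:
servo_tool(
  translation=[
    [0,0,0.1],
    [0,0,0.1],
    [0,0,0],
    [0,0,0],
  ],
  rot=[
    [0,0,0],
    [0,0,0],
    [0,0,0],
    [0,0,0],
  ],
)

```text
time_s: 18.8
tool_pos: [0.5469, 0.2654, 0.1373]
ee_rot: [0.153, -0.251, 0.955, 0.04]
force: [-2.1, 0.0, -0.5]
finger_gap: 0.0176
gripper_force: 25.0
```

Emit:
servo_tool(
  translation=[
    [0,0,0],
    [0,0,0],
    [0,0,0],
    [0,0,0],
    [0,0,0],
  ],
  rot=[
    [0,0,0],
    [0,0,0],
    [0,0,0],
    [0,0,0],
    [0,0,0],
  ],
  claw=0.3,
)

```text
time_s: 19.3
tool_pos: [0.547, 0.2653, 0.1369]
ee_rot: [0.153, -0.251, 0.955, 0.04]
force: [0.5, -0.5, -0.2]
finger_gap: 0.0545
gripper_force: 0.0
```

Emit:
servo_tool(
  translation=[
    [0,0,-1],
    [0,0,-3],
    [0,0,-4],
    [0,0,-4],
    [0,0,-3],
  ],
  rot=[
    [0,0,0],
    [0,0,0],
    [0,0,0],
    [0,0,0],
    [0,0,0],
  ],
)

```text
time_s: 19.8
tool_pos: [0.5057, 0.2422, 0.2834]
ee_rot: [0.154, -0.251, 0.955, 0.04]
force: [0.7, 1.0, 0.6]
finger_gap: 0.057
gripper_force: 0.0
```

Run:
```python
from plan import *
s=robot.observe(); print(s["tool_pos"],s["finger_gap"])
c=go(tcp()[0],down(2.084)); go([.548,-.146,.22],down(-.044),c)
s=Cam("side"); cv2.imwrite("pics/s5.png",cv2.resize(s.im[80:280,200:400],None,fx=3,fy=3,interpolation=cv2.INTER_CUBIC))
```

```text
[0.506 0.242 0.283] 0.057026985128029076
turn [-0.001  0.32   0.001] rows 3.0  then shift cm [0. 0. 0.] rows 0.0
turn [0.    0.    2.128] rows 15.0  then shift cm [-38.6     5.931   6.342] rows 9.0
```

View pics/s5.png

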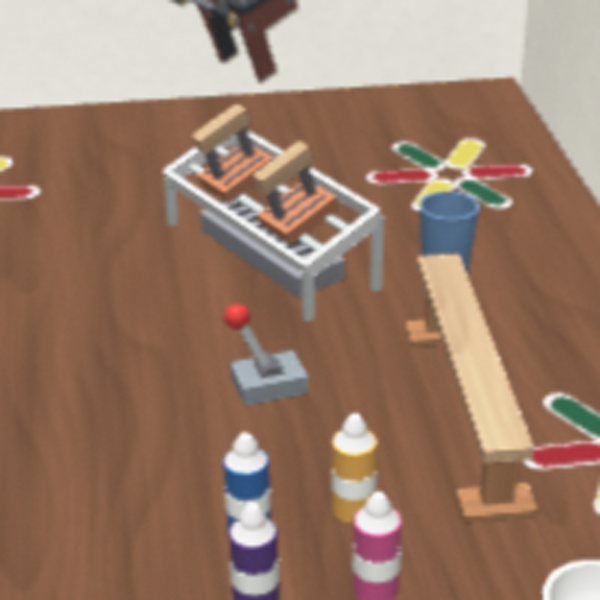

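Both stamps are flat on the rack, at crop (235,165) and (297,205). Next the bottles: turn back to vertical with the jaws across the ledge, then go over yellow.

Emit:
servo_tool(
  translation=[
    [0,0,0],
    [0,0,0],
    [0,0,0],
    [0,0,0],
  ],
  rot=[
    [0,0.08,0],
    [0,0.08,0],
    [0,0.08,0],
    [0,0.08,0],
  ],
  claw=1,
)

```text
time_s: 20.25
tool_pos: [0.5062, 0.2425, 0.2802]
ee_rot: [-0.003, -0.254, 0.967, -0.001]
force: [0.5, -0.4, 1.1]
finger_gap: 0.085
gripper_force: 0.0
```

Emit:
servo_tool(
  translation=[
    [0,0,0],
    [0,0,0],
    [0,0,0],
    [0,0,0],
    [0,0,0],
  ],
  rot=[
    [0,0,0.142],
    [0,0,0.142],
    [0,0,0.142],
    [0,0,0.142],
    [0,0,0.142],
  ],
)

```text
time_s: 20.75
tool_pos: [0.5062, 0.2425, 0.2795]
ee_rot: [-0.001, 0.101, 0.995, -0.001]
force: [0.5, 0.1, -0.9]
finger_gap: 0.0877
gripper_force: 0.0
```

Emit:
servo_tool(
  translation=[
    [0,0,0],
    [0,0,0],
    [0,0,0],
    [0,0,0],
    [0,0,0],
  ],
  rot=[
    [0,0,0.142],
    [0,0,0.142],
    [0,0,0.142],
    [0,0,0.142],
    [0,0,0.142],
  ],
)

```text
time_s: 21.25
tool_pos: [0.5062, 0.2425, 0.2796]
ee_rot: [-0.001, 0.44, 0.898, -0.002]
force: [0.1, 0.1, -0.1]
finger_gap: 0.0876
gripper_force: 0.0
```

Emit:
servo_tool(
  translation=[
    [0,0,0],
    [0,0,0],
    [0,0,0],
    [0,0,0],
    [0,0,0],
  ],
  rot=[
    [0,0,0.142],
    [0,0,0.142],
    [0,0,0.142],
    [0,0,0.142],
    [0,0,0.142],
  ],
)

```text
time_s: 21.75
tool_pos: [0.5062, 0.2425, 0.2796]
ee_rot: [-0.0, 0.725, 0.689, -0.002]
force: [-0.4, -0.5, -0.4]
finger_gap: 0.0878
gripper_force: 0.0
```

Emit:
servo_tool(
  translation=[
    [-4,0.6,0.6],
    [-4,0.6,0.6],
    [-4,0.6,0.6],
    [-4,0.6,0.6],
    [-4,0.6,0.6],
  ],
  rot=[
    [0,0,0],
    [0,0,0],
    [0,0,0],
    [0,0,0],
    [0,0,0],
  ],
)

```text
time_s: 22.25
tool_pos: [0.5269, 0.0398, 0.2499]
ee_rot: [0.0, 0.723, 0.691, -0.002]
force: [0.9, 0.8, -0.1]
finger_gap: 0.0876
gripper_force: 0.0
```

Emit:
servo_tool(
  translation=[
    [-4,0.6,0.6],
    [-4,0.6,0.6],
    [-4,0.6,0.6],
    [-4,0.6,0.6],
    [-2.6,0.5,0.6],
  ],
  rot=[
    [0,0,0],
    [0,0,0],
    [0,0,0],
    [0,0,0],
    [0,0,0],
  ],
)

```text
time_s: 22.75
tool_pos: [0.5473, -0.1486, 0.2201]
ee_rot: [0.0, 0.724, 0.69, -0.002]
force: [0.2, 0.2, -0.4]
finger_gap: 0.0876
gripper_force: 0.0
```

Emit:
servo_tool(
  translation=[
    [0,0,0],
    [0,0,0],
    [0,0,0],
  ],
  rot=[
    [0,0,0],
    [0,0,0],
    [0,0,0],
  ],
)

```text
time_s: 23.05
tool_pos: [0.5477, -0.145, 0.2208]
ee_rot: [0.0, 0.723, 0.691, -0.002]
force: [-0.6, -0.1, 0.3]
finger_gap: 0.0877
gripper_force: 0.0
```

Run:
```python
from plan import *
print(tcp()[0]); go([.548,-.146,.046],down(-.044)); print(robot.observe()["qpos"])
```

```text
[ 0.548 -0.145  0.221]
turn [-0.002  0.002 -0.   ] rows 1.0  then shift cm [-0.1    0.038 17.479] rows 4.0
[-0.317  0.002  1.326 -0.003  1.815 -0.274]
```

Emit:
servo_tool(
  translation=[
    [-0.1,0,3],
    [0,0,4],
    [0,0,4],
    [0,0,4],
    [0,0,2.5],
  ],
  rot=[
    [0,0,0],
    [0,0,0],
    [0,0,0],
    [0,0,0],
    [0,0,0],
  ],
)

```text
time_s: 23.55
tool_pos: [0.5459, -0.1454, 0.0423]
ee_rot: [-0.001, 0.722, 0.692, -0.002]
force: [1.0, 0.0, -0.7]
finger_gap: 0.0883
gripper_force: 0.0
```

Emit:
servo_tool(
  translation=[
    [0,0,0],
    [0,0,0],
    [0,0,0],
    [0,0,0],
    [0,0,0],
  ],
  rot=[
    [0,0,0],
    [0,0,0],
    [0,0,0],
    [0,0,0],
    [0,0,0],
  ],
  claw=-1,
  grip_force=7,
)

```text
time_s: 24.05
tool_pos: [0.5479, -0.1476, 0.047]
ee_rot: [0.001, 0.723, 0.691, -0.001]
force: [-0.2, -0.4, -0.7]
finger_gap: 0.0513
gripper_force: 0.0
```

Emit:
servo_tool(
  translation=[
    [0,0,0],
    [0,0,0],
    [0,0,0],
    [0,0,0],
  ],
  rot=[
    [0,0,0],
    [0,0,0],
    [0,0,0],
    [0,0,0],
  ],
)

```text
time_s: 24.45
tool_pos: [0.5475, -0.1475, 0.0459]
ee_rot: [0.001, 0.723, 0.691, -0.002]
force: [0.7, -0.5, 2.6]
finger_gap: 0.0398
gripper_force: 7.0
```

Emit:
servo_tool(
  translation=[
    [0,0,-2],
    [0,0,-4],
    [0,0,-4],
    [0,0,-4],
    [0,0,-4],
  ],
  rot=[
    [0,0,0],
    [0,0,0],
    [0,0,0],
    [0,0,0],
    [0,0,0],
  ],
)

```text
time_s: 24.95
tool_pos: [0.5468, -0.1468, 0.2258]
ee_rot: [-0.001, 0.723, 0.691, -0.003]
force: [0.7, -0.7, -1.2]
finger_gap: 0.0397
gripper_force: 7.0
```

Emit:
servo_tool(
  translation=[
    [0,0,0],
    [0,0,0],
    [0,0,0],
  ],
  rot=[
    [0,0,0],
    [0,0,0],
    [0,0,0],
  ],
)

```text
time_s: 25.25
tool_pos: [0.5468, -0.1467, 0.2227]
ee_rot: [-0.002, 0.723, 0.691, -0.003]
force: [0.4, 0.3, -0.9]
finger_gap: 0.0396
gripper_force: 7.0
```

Run:
```python
from plan import *
s=robot.observe(); print(s["tool_pos"],s["finger_gap"],s["force"])
go(LC+ly*.12+[0,0,.16],down(-.044))
```

```text
[ 0.547 -0.147  0.223] 0.03956483072228797 [ 0.429  0.287 -0.943]
turn [-0.007  0.002 -0.001] rows 1.0  then shift cm [25.211 13.494 -2.732] rows 7.0
```

Emit:
servo_tool(
  translation=[
    [3,1,-0.6],
    [3.6,1.8,-0.6],
    [3.6,1.8,-0.5],
    [3.6,1.8,-0.5],
    [3.6,1.8,-0.5],
  ],
  rot=[
    [-0.006,0,0],
    [0,0,0],
    [0,0,0],
    [0,0,0],
    [0,0,0],
  ],
)

```text
time_s: 25.75
tool_pos: [0.6371, 0.0247, 0.2491]
ee_rot: [0.001, 0.723, 0.691, -0.002]
force: [0.5, -0.2, -1.1]
finger_gap: 0.0401
gripper_force: 7.0
```

Emit:
servo_tool(
  translation=[
    [3.4,2,0],
    [3,2,0],
    [1.4,1.3,0],
    [0,0,0],
    [0,0,0],
  ],
  rot=[
    [0,0,0],
    [0,0,0],
    [0,0,0],
    [0,0,0],
    [0,0,0],
  ],
)

```text
time_s: 26.25
tool_pos: [0.6932, 0.0986, 0.2491]
ee_rot: [0.001, 0.723, 0.691, -0.002]
force: [0.2, 0.2, -0.3]
finger_gap: 0.04
gripper_force: 7.0
```

Run:
```python
from plan import *
print(tcp()[0]);go(LC+ly*.12+[0,0,.046],down(-.044))
```

```text
[0.693 0.099 0.249]
turn [-0.001  0.004 -0.001] rows 1.0  then shift cm [ 0.053 -0.05  11.31 ] rows 3.0
```

Emit:
servo_tool(
  translation=[
    [0,0,3],
    [0,0,4],
    [0,0,3],
    [0,0,0.5],
    [0,0,0],
  ],
  rot=[
    [0,0.003,0],
    [0,0,0],
    [0,0,0],
    [0,0,0],
    [0,0,0],
  ],
)

```text
time_s: 26.75
tool_pos: [0.693, 0.0976, 0.1459]
ee_rot: [0.0, 0.723, 0.691, 0.0]
force: [0.4, 0.5, -1.0]
finger_gap: 0.0398
gripper_force: 7.0
```

Emit:
servo_tool(
  translation=[
    [0,-0.05,0.2],
    [0,0,0.2],
    [0,0,0],
    [0,0,0],
  ],
  rot=[
    [0,0,0],
    [0,0,0],
    [0,0,0],
    [0,0,0],
  ],
)

```text
time_s: 27.15
tool_pos: [0.6939, 0.0988, 0.1439]
ee_rot: [0.001, 0.723, 0.691, 0.002]
force: [-0.9, 0.4, -1.0]
finger_gap: 0.0402
gripper_force: 7.0
```

Run:
```python
from plan import *
print(tcp()[0]);go(LC+ly*.12+[0,0,.046],down(-.044))
```

```text
[0.694 0.099 0.144]
turn [ 0.005 -0.001 -0.001] rows 1.0  then shift cm [ 0.031 -0.121  0.792] rows 1.0
```

Emit:
servo_tool(
  translation=[
    [0,-0.1,0.3],
    [0,0,0.2],
    [0,0,0],
    [0,0,0],
  ],
  rot=[
    [0.003,0,0],
    [0,0,0],
    [0,0,0],
    [0,0,0],
  ],
)

```text
time_s: 27.55
tool_pos: [0.6924, 0.0988, 0.1376]
ee_rot: [-0.0, 0.723, 0.691, -0.0]
force: [0.4, -0.4, -1.1]
finger_gap: 0.0402
gripper_force: 7.0
```

Emit:
servo_tool(
  translation=[
    [0,0,0.1],
    [0,0,0.1],
    [0,0,0],
    [0,0,0],
  ],
  rot=[
    [0,0,0],
    [0,0,0],
    [0,0,0],
    [0,0,0],
  ],
)

```text
time_s: 27.95
tool_pos: [0.6926, 0.0988, 0.136]
ee_rot: [0.0, 0.723, 0.691, 0.0]
force: [0.4, -0.5, -0.9]
finger_gap: 0.0396
gripper_force: 7.0
```

Emit:
servo_tool(
  translation=[
    [0,0,0.1],
    [0,0,0],
    [0,0,0],
  ],
  rot=[
    [0,0,0],
    [0,0,0],
    [0,0,0],
  ],
)

```text
time_s: 28.25
tool_pos: [0.6927, 0.0989, 0.1359]
ee_rot: [0.0, 0.723, 0.691, 0.001]
force: [-0.9, -0.0, 4.3]
finger_gap: 0.0402
gripper_force: 7.0
```

Emit:
servo_tool(
  translation=[
    [0,0,0],
    [0,0,0],
    [0,0,0],
    [0,0,0],
    [0,0,0],
  ],
  rot=[
    [0,0,0],
    [0,0,0],
    [0,0,0],
    [0,0,0],
    [0,0,0],
  ],
  claw=0.7,
)

```text
time_s: 28.75
tool_pos: [0.6925, 0.0988, 0.1346]
ee_rot: [-0.0, 0.723, 0.691, 0.0]
force: [0.4, -0.0, 0.0]
finger_gap: 0.0737
gripper_force: 0.0
```

Emit:
servo_tool(
  translation=[
    [0,0,-1],
    [0,0,-3],
    [0,0,-4],
    [0,0,-4],
    [0,0,0],
  ],
  rot=[
    [0,0,0],
    [0,0,0],
    [0,0,0],
    [0,0,0],
    [0,0,0],
  ],
)

```text
time_s: 29.25
tool_pos: [0.6939, 0.0989, 0.2645]
ee_rot: [0.004, 0.723, 0.691, 0.005]
force: [0.3, 0.1, 2.1]
finger_gap: 0.0746
gripper_force: 0.0
```

Run:
```python
from plan import *
print(tcp()[0]);c=go([.447,-.157,.22],down(-.044))
```

```text
[0.694 0.099 0.264]
turn [ 0.013 -0.002 -0.001] rows 1.0  then shift cm [-26.653 -23.539   4.447] rows 8.0
```

Emit:
servo_tool(
  translation=[
    [-3,-2.6,0],
    [-3,-2.6,0],
    [-3,-2.6,0],
    [-3,-2.6,0.4],
    [-3,-2.6,0.5],
  ],
  rot=[
    [0,0,0],
    [0,0,0],
    [0,0,0],
    [0,0,0],
    [0,0,0],
  ],
  claw=1,
)

```text
time_s: 29.75
tool_pos: [0.5547, -0.0462, 0.2462]
ee_rot: [0.0, 0.723, 0.691, 0.0]
force: [-0.1, -1.1, 1.0]
finger_gap: 0.0879
gripper_force: 0.0
```

Emit:
servo_tool(
  translation=[
    [-3,-2.6,0.5],
    [-3,-2.6,0.6],
    [-3,-2.6,0.7],
    [-2.6,-2.7,0.7],
    [0,0,0],
  ],
  rot=[
    [0,0,0],
    [0,0,0],
    [0,0,0],
    [0,0,0],
    [0,0,0],
  ],
)

```text
time_s: 30.25
tool_pos: [0.4432, -0.1585, 0.2204]
ee_rot: [-0.0, 0.724, 0.689, -0.001]
force: [0.5, 1.7, -0.4]
finger_gap: 0.0877
gripper_force: 0.0
```

Emit:
servo_tool(
  translation=[
    [0,0,0],
    [0,0,0],
  ],
  rot=[
    [0,0,0],
    [0,0,0],
  ],
)

```text
time_s: 30.45
tool_pos: [0.4464, -0.1558, 0.2212]
ee_rot: [0.0, 0.723, 0.691, 0.001]
force: [0.6, 0.2, -0.5]
finger_gap: 0.0878
gripper_force: 0.0
```

Run:
```python
from plan import *
print(tcp()[0]);c=go([.447,-.157,.046],down(-.044)); print(robot.observe()["qpos"])
s=Cam("side"); cv2.imwrite("pics/s6.png",cv2.resize(s.im[80:280,200:400],None,fx=3,fy=3,interpolation=cv2.INTER_CUBIC))
```

```text
[ 0.446 -0.156  0.221]
turn [ 0.001 -0.    -0.001] rows 1.0  then shift cm [-0.116  0.061 17.52 ] rows 4.0
[-0.408 -0.253  1.559  0.001  1.835 -0.364]
```

View pics/s6.png

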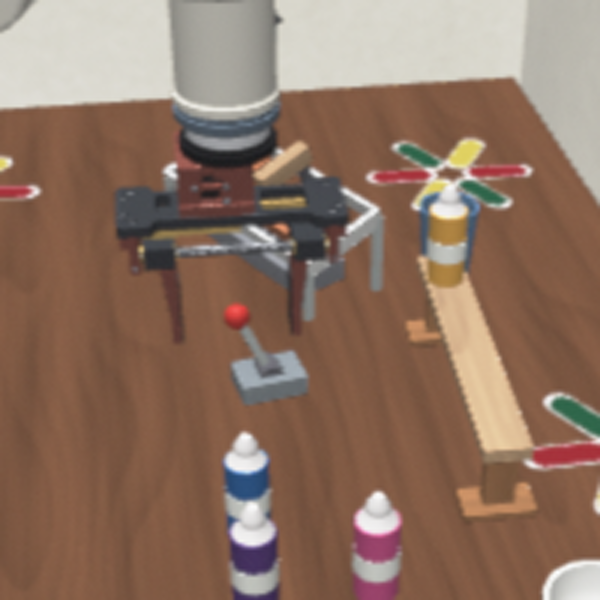

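Yellow stands upright on the ledge, centred (crop (447,240)). Now blue.

Emit:
servo_tool(
  translation=[
    [-0.1,0,3],
    [0,0,4],
    [0,0,4],
    [0,0,4],
    [0,0,2.5],
  ],
  rot=[
    [0,0,0],
    [0,0,0],
    [0,0,0],
    [0,0,0],
    [0,0,0],
  ],
)

```text
time_s: 31.0
tool_pos: [0.4452, -0.1557, 0.0423]
ee_rot: [-0.002, 0.722, 0.692, -0.0]
force: [-0.6, -0.2, -0.7]
finger_gap: 0.0879
gripper_force: 0.0
```

Emit:
servo_tool(
  translation=[
    [0,0,0],
    [0,0,0],
    [0,0,0],
    [0,0,0],
    [0,0,0],
  ],
  rot=[
    [0,0,0],
    [0,0,0],
    [0,0,0],
    [0,0,0],
    [0,0,0],
  ],
  claw=-1,
)

```text
time_s: 31.5
tool_pos: [0.4466, -0.1576, 0.0473]
ee_rot: [0.001, 0.723, 0.691, 0.001]
force: [-1.2, 0.5, -0.2]
finger_gap: 0.0515
gripper_force: 0.0
```

Emit:
servo_tool(
  translation=[
    [0,0,0],
    [0,0,0],
    [0,0,0],
    [0,0,0],
  ],
  rot=[
    [0,0,0],
    [0,0,0],
    [0,0,0],
    [0,0,0],
  ],
)

```text
time_s: 31.9
tool_pos: [0.4463, -0.1575, 0.0464]
ee_rot: [0.001, 0.723, 0.691, 0.001]
force: [2.9, -0.1, 2.2]
finger_gap: 0.0401
gripper_force: 7.0
```

Emit:
servo_tool(
  translation=[
    [0,0,-2.5],
    [0,0,-4.5],
    [0,0,-4.5],
    [0,0,-4.5],
    [0,0,-4],
  ],
  rot=[
    [0,0,0],
    [0,0,0],
    [0,0,0],
    [0,0,0],
    [0,0,0],
  ],
)

```text
time_s: 32.4
tool_pos: [0.4451, -0.1572, 0.2472]
ee_rot: [-0.0, 0.723, 0.691, -0.0]
force: [1.8, -0.7, -0.6]
finger_gap: 0.0399
gripper_force: 7.0
```

Emit:
servo_tool(
  translation=[
    [0,0,0],
    [0,0,0],
    [0,0,0],
  ],
  rot=[
    [0,0,0],
    [0,0,0],
    [0,0,0],
  ],
)

```text
time_s: 32.7
tool_pos: [0.445, -0.1571, 0.2432]
ee_rot: [-0.002, 0.723, 0.691, -0.001]
force: [0.2, 0.5, -2.2]
finger_gap: 0.0403
gripper_force: 7.0
```

Run:
```python
from plan import *
s=robot.observe(); print(s["tool_pos"],s["finger_gap"],s["force"])
go(LC+ly*.04+[0,0,.16],down(-.044))
```

```text
[ 0.445 -0.157  0.243] 0.0402940365015388 [ 0.186  0.532 -2.2  ]
turn [-0.004 -0.002 -0.001] rows 1.0  then shift cm [18.693 23.616 -0.68 ] rows 7.0
```

Emit:
servo_tool(
  translation=[
    [2.3,2.9,-0.4],
    [2.3,2.9,-0.3],
    [2.3,2.9,0],
    [2.3,2.9,0],
    [2.3,2.9,0],
  ],
  rot=[
    [-0.004,0,0],
    [0,0,0],
    [0,0,0],
    [0,0,0],
    [0,0,0],
  ],
)

```text
time_s: 33.2
tool_pos: [0.596, -0.0479, 0.2502]
ee_rot: [-0.0, 0.723, 0.691, 0.0]
force: [0.3, -1.2, -1.7]
finger_gap: 0.04
gripper_force: 7.0
```

Emit:
servo_tool(
  translation=[
    [2.4,3,0],
    [2.4,3,0],
    [2.4,3.1,0],
    [0,0,0],
    [0,0,0],
  ],
  rot=[
    [0,0,0],
    [0,0,0],
    [0,0,0],
    [0,0,0],
    [0,0,0],
  ],
)

```text
time_s: 33.7
tool_pos: [0.6895, 0.0192, 0.2493]
ee_rot: [-0.001, 0.723, 0.691, -0.001]
force: [-0.1, 0.0, -1.2]
finger_gap: 0.0399
gripper_force: 7.0
```

Emit:
servo_tool(
  translation=[
    [0,0,3],
    [0,0,4],
    [0,0,2],
    [0,0,0.5],
    [0,0,0],
  ],
  rot=[
    [0,0,0],
    [0,0,0],
    [0,0,0],
    [0,0,0],
    [0,0,0],
  ],
)

```text
time_s: 34.2
tool_pos: [0.6892, 0.018, 0.1585]
ee_rot: [0.001, 0.723, 0.691, 0.001]
force: [-0.1, 0.6, -1.6]
finger_gap: 0.0399
gripper_force: 7.0
```

Emit:
servo_tool(
  translation=[
    [0,0,0],
    [0,0,0],
    [0,0,0],
  ],
  rot=[
    [0,0,0],
    [0,0,0],
    [0,0,0],
  ],
)

```text
time_s: 34.5
tool_pos: [0.6908, 0.0187, 0.1606]
ee_rot: [0.002, 0.723, 0.691, 0.003]
force: [-0.4, -0.3, -1.7]
finger_gap: 0.0403
gripper_force: 7.0
```

Run:
```python
from plan import *
print(tcp()[0]);go(LC+ly*.04+[0,0,.046],down(-.044))
```

```text
[0.691 0.019 0.161]
turn [ 0.007 -0.    -0.001] rows 1.0  then shift cm [ 0.044 -0.17   2.459] rows 1.0
```

Emit:
servo_tool(
  translation=[
    [0,-0.1,0.8],
    [0,0,0.7],
    [0,0,0.4],
    [0,0,0],
    [0,0,0],
  ],
  rot=[
    [0.003,0,0],
    [0,0,0],
    [0,0,0],
    [0,0,0],
    [0,0,0],
  ],
)

```text
time_s: 35.0
tool_pos: [0.6892, 0.0189, 0.1392]
ee_rot: [0.0, 0.723, 0.691, 0.0]
force: [0.5, -0.4, -1.3]
finger_gap: 0.0401
gripper_force: 7.0
```

Emit:
servo_tool(
  translation=[
    [0,0,0.2],
    [0,0,0.1],
    [0,0,0],
    [0,0,0],
  ],
  rot=[
    [0,0,0],
    [0,0,0],
    [0,0,0],
    [0,0,0],
  ],
)

```text
time_s: 35.4
tool_pos: [0.6894, 0.0189, 0.1367]
ee_rot: [0.0, 0.723, 0.691, 0.001]
force: [-0.8, 0.7, -1.4]
finger_gap: 0.0401
gripper_force: 7.0
```

Emit:
servo_tool(
  translation=[
    [0,0,0.1],
    [0,0,0],
    [0,0,0],
  ],
  rot=[
    [0,0,0],
    [0,0,0],
    [0,0,0],
  ],
)

```text
time_s: 35.7
tool_pos: [0.6895, 0.0188, 0.1366]
ee_rot: [0.001, 0.723, 0.691, 0.001]
force: [-1.5, -0.2, 3.7]
finger_gap: 0.0401
gripper_force: 7.0
```

Contact. Releasing and going to magenta.

Emit:
servo_tool(
  translation=[
    [0,0,0],
    [0,0,0],
    [0,0,0],
    [0,0,0],
    [0,0,0],
  ],
  rot=[
    [0,0,0],
    [0,0,0],
    [0,0,0],
    [0,0,0],
    [0,0,0],
  ],
  claw=0.7,
)

```text
time_s: 36.2
tool_pos: [0.6893, 0.0189, 0.1354]
ee_rot: [0.0, 0.723, 0.691, 0.0]
force: [0.3, -0.1, -0.0]
finger_gap: 0.074
gripper_force: 0.0
```

Emit:
servo_tool(
  translation=[
    [0,0,-1],
    [0,0,-3],
    [0,0,-4],
    [0,0,-4],
    [0,0,0],
  ],
  rot=[
    [0,0,0],
    [0,0,0],
    [0,0,0],
    [0,0,0],
    [0,0,0],
  ],
)

```text
time_s: 36.7
tool_pos: [0.6906, 0.0188, 0.2652]
ee_rot: [0.005, 0.723, 0.691, 0.005]
force: [-0.1, 0.3, 1.0]
finger_gap: 0.0745
gripper_force: 0.0
```

Emit:
servo_tool(
  translation=[
    [0,0,0],
    [0,0,0],
  ],
  rot=[
    [0,0,0],
    [0,0,0],
  ],
)

```text
time_s: 36.9
tool_pos: [0.6889, 0.0188, 0.2543]
ee_rot: [-0.0, 0.723, 0.691, -0.0]
force: [-0.9, 0.3, -0.6]
finger_gap: 0.0745
gripper_force: 0.0
```

Run:
```python
from plan import *
print(tcp()[0]);c=go([.548,-.253,.22],down(-.044))
```

```text
[0.689 0.019 0.254]
turn [-0.001 -0.    -0.001] rows 1.0  then shift cm [-27.777 -12.886   3.434] rows 7.0
```

Emit:
servo_tool(
  translation=[
    [-3.5,-1.6,0],
    [-3.5,-1.6,0],
    [-3.5,-1.6,0],
    [-3.5,-1.6,0.8],
    [-3.5,-1.6,0.8],
  ],
  rot=[
    [0,0,0],
    [0,0,0],
    [0,0,0],
    [0,0,0],
    [0,0,0],
  ],
  claw=1,
)

```text
time_s: 37.4
tool_pos: [0.6, -0.1534, 0.2373]
ee_rot: [-0.001, 0.723, 0.691, -0.0]
force: [0.0, 0.1, -0.3]
finger_gap: 0.0878
gripper_force: 0.0
```

Emit:
servo_tool(
  translation=[
    [-3.5,-1.6,0.8],
    [-3.5,-1.6,0.8],
    [-3.3,-1.7,0.2],
    [0,0,0],
    [0,0,0],
  ],
  rot=[
    [0,0,0],
    [0,0,0],
    [0,0,0],
    [0,0,0],
    [0,0,0],
  ],
)

```text
time_s: 37.9
tool_pos: [0.547, -0.2533, 0.2196]
ee_rot: [-0.001, 0.723, 0.69, 0.0]
force: [-0.5, -0.0, 0.6]
finger_gap: 0.0879
gripper_force: 0.0
```

Run:
```python
from plan import *
print(tcp()[0]);c=go([.548,-.253,.046],down(-.044)); print(robot.observe()["qpos"])
s=Cam("side"); cv2.imwrite("pics/s7.png",cv2.resize(s.im[80:280,200:400],None,fx=3,fy=3,interpolation=cv2.INTER_CUBIC))
```

```text
[ 0.547 -0.253  0.22 ]
turn [-0.001 -0.002 -0.003] rows 1.0  then shift cm [ 0.032  0.096 17.363] rows 4.0
[-0.491  0.1    1.227  0.001  1.817 -0.444]
```

View pics/s7.png

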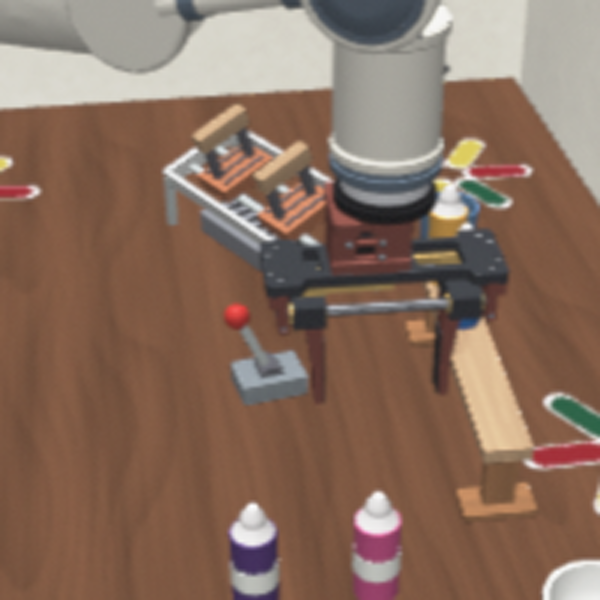

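Blue sits behind the gripper on the ledge, with stamps and yellow still in place. Picking magenta (crop (377,540)).

Emit:
servo_tool(
  translation=[
    [0,0,3],
    [0,0,4],
    [0,0,4],
    [0,0,4],
    [0,0,2.4],
  ],
  rot=[
    [0,0,0],
    [0,0,0],
    [0,0,0],
    [0,0,0],
    [0,0,0],
  ],
)

```text
time_s: 38.45
tool_pos: [0.5471, -0.2504, 0.0429]
ee_rot: [-0.002, 0.722, 0.692, -0.0]
force: [-1.1, 0.3, -0.8]
finger_gap: 0.0879
gripper_force: 0.0
```

Emit:
servo_tool(
  translation=[
    [0,0,0],
    [0,0,0],
    [0,0,0],
    [0,0,0],
    [0,0,0],
  ],
  rot=[
    [0,0,0],
    [0,0,0],
    [0,0,0],
    [0,0,0],
    [0,0,0],
  ],
  claw=-1,
)

```text
time_s: 38.95
tool_pos: [0.5489, -0.2533, 0.0492]
ee_rot: [0.002, 0.723, 0.691, 0.001]
force: [0.1, -0.4, -0.3]
finger_gap: 0.0514
gripper_force: 0.0
```

Emit:
servo_tool(
  translation=[
    [0,0,0],
    [0,0,0],
    [0,0,0],
    [0,0,0],
  ],
  rot=[
    [0,0,0],
    [0,0,0],
    [0,0,0],
    [0,0,0],
  ],
)

```text
time_s: 39.35
tool_pos: [0.5484, -0.2532, 0.048]
ee_rot: [0.001, 0.723, 0.691, 0.001]
force: [0.7, -0.2, 2.2]
finger_gap: 0.0394
gripper_force: 7.0
```

Emit:
servo_tool(
  translation=[
    [0,0,-2.5],
    [0,0,-4.5],
    [0,0,-4.5],
    [0,0,-4.5],
    [0,0,-4.5],
  ],
  rot=[
    [0,0,0],
    [0,0,0],
    [0,0,0],
    [0,0,0],
    [0,0,0],
  ],
)

```text
time_s: 39.85
tool_pos: [0.5472, -0.2528, 0.2534]
ee_rot: [-0.0, 0.723, 0.691, 0.0]
force: [-0.0, -0.6, -0.5]
finger_gap: 0.0403
gripper_force: 7.0
```

Emit:
servo_tool(
  translation=[
    [0,0,0],
    [0,0,0],
    [0,0,0],
  ],
  rot=[
    [0,0,0],
    [0,0,0],
    [0,0,0],
  ],
)

```text
time_s: 40.15
tool_pos: [0.5472, -0.2528, 0.2497]
ee_rot: [-0.002, 0.723, 0.691, -0.0]
force: [0.2, -0.6, -2.2]
finger_gap: 0.0402
gripper_force: 7.0
```

Run:
```python
from plan import *
s=robot.observe(); print(s["tool_pos"],s["finger_gap"],s["force"])
go(LC-ly*.04+[0,0,.16],down(-.044))
```

```text
[ 0.547 -0.253  0.25 ] 0.04015659700074065 [ 0.151 -0.577 -2.206]
turn [-0.003 -0.002 -0.001] rows 1.0  then shift cm [19.805 12.982 -0.035] rows 6.0
```

Emit:
servo_tool(
  translation=[
    [2.8,1.8,0],
    [2.8,1.8,0],
    [2.8,1.8,0],
    [2.8,1.8,0],
    [2.8,1.8,0],
  ],
  rot=[
    [-0.003,0,0],
    [0,0,0],
    [0,0,0],
    [0,0,0],
    [0,0,0],
  ],
)

```text
time_s: 40.65
tool_pos: [0.6439, -0.116, 0.2493]
ee_rot: [-0.001, 0.723, 0.691, 0.0]
force: [0.9, -0.2, -0.6]
finger_gap: 0.0396
gripper_force: 7.0
```

Emit:
servo_tool(
  translation=[
    [2.9,1.9,0],
    [2.9,2,0],
    [0,0,0],
    [0,0,0],
    [0,0,0],
  ],
  rot=[
    [0,0,0],
    [0,0,0],
    [0,0,0],
    [0,0,0],
    [0,0,0],
  ],
)

```text
time_s: 41.15
tool_pos: [0.6849, -0.0619, 0.2514]
ee_rot: [0.0, 0.723, 0.691, 0.001]
force: [0.3, -0.2, -0.4]
finger_gap: 0.0398
gripper_force: 7.0
```

Emit:
servo_tool(
  translation=[
    [0,0,3],
    [0,0,4],
    [0,0,2],
    [0,0,0.5],
    [0,0,0],
  ],
  rot=[
    [0,0,0],
    [0,0,0],
    [0,0,0],
    [0,0,0],
    [0,0,0],
  ],
)

```text
time_s: 41.65
tool_pos: [0.6852, -0.0621, 0.1574]
ee_rot: [0.001, 0.723, 0.69, 0.001]
force: [-0.4, 0.2, -0.7]
finger_gap: 0.04
gripper_force: 7.0
```

Emit:
servo_tool(
  translation=[
    [0,0,0],
    [0,0,0],
    [0,0,0],
  ],
  rot=[
    [0,0,0],
    [0,0,0],
    [0,0,0],
  ],
)

```text
time_s: 41.95
tool_pos: [0.6866, -0.0613, 0.1599]
ee_rot: [0.003, 0.723, 0.691, 0.002]
force: [0.1, 0.6, -1.1]
finger_gap: 0.0401
gripper_force: 7.0
```

Run:
```python
from plan import *
print(tcp()[0]);go(LC-ly*.04+[0,0,.047],down(-.044))
```

```text
[ 0.687 -0.061  0.16 ]
turn [ 0.007 -0.    -0.001] rows 1.0  then shift cm [ 0.055 -0.097  2.286] rows 1.0
```

Emit:
servo_tool(
  translation=[
    [0,0,0.8],
    [0,0,0.7],
    [0,0,0.3],
    [0,0,0],
    [0,0,0],
  ],
  rot=[
    [0.002,0,0],
    [0,0,0],
    [0,0,0],
    [0,0,0],
    [0,0,0],
  ],
)

```text
time_s: 42.45
tool_pos: [0.6859, -0.061, 0.1397]
ee_rot: [0.0, 0.723, 0.691, 0.001]
force: [-0.2, -0.4, -0.5]
finger_gap: 0.0395
gripper_force: 7.0
```

Emit:
servo_tool(
  translation=[
    [0,0,0.1],
    [0,0,0.1],
    [0,0,0],
    [0,0,0],
  ],
  rot=[
    [0,0,0],
    [0,0,0],
    [0,0,0],
    [0,0,0],
  ],
)

```text
time_s: 42.85
tool_pos: [0.6861, -0.061, 0.138]
ee_rot: [0.001, 0.723, 0.691, 0.001]
force: [0.9, 0.4, -0.5]
finger_gap: 0.04
gripper_force: 7.0
```

Emit:
servo_tool(
  translation=[
    [0,0,0.1],
    [0,0,0],
    [0,0,0],
  ],
  rot=[
    [0,0,0],
    [0,0,0],
    [0,0,0],
  ],
)

```text
time_s: 43.15
tool_pos: [0.6861, -0.0611, 0.1379]
ee_rot: [0.001, 0.723, 0.691, 0.001]
force: [-0.9, -0.2, 4.0]
finger_gap: 0.0397
gripper_force: 7.0
```

Contact. Releasing and going to violet (.442,-.250).

Emit:
servo_tool(
  translation=[
    [0,0,0],
    [0,0,0],
    [0,0,0],
    [0,0,0],
    [0,0,0],
  ],
  rot=[
    [0,0,0],
    [0,0,0],
    [0,0,0],
    [0,0,0],
    [0,0,0],
  ],
  claw=0.7,
)

```text
time_s: 43.65
tool_pos: [0.686, -0.0611, 0.1366]
ee_rot: [0.001, 0.723, 0.691, 0.001]
force: [-0.0, 0.4, -0.8]
finger_gap: 0.074
gripper_force: 0.0
```

Emit:
servo_tool(
  translation=[
    [0,0,-1],
    [0,0,-3],
    [0,0,-4],
    [0,0,-4],
    [0,0,0],
  ],
  rot=[
    [0,0,0],
    [0,0,0],
    [0,0,0],
    [0,0,0],
    [0,0,0],
  ],
)

```text
time_s: 44.15
tool_pos: [0.6872, -0.0613, 0.2665]
ee_rot: [0.006, 0.723, 0.691, 0.005]
force: [-0.0, -0.1, 0.4]
finger_gap: 0.0748
gripper_force: 0.0
```

Emit:
servo_tool(
  translation=[
    [0,0,0],
    [0,0,0],
  ],
  rot=[
    [0,0,0],
    [0,0,0],
  ],
)

```text
time_s: 44.35
tool_pos: [0.6855, -0.0611, 0.2556]
ee_rot: [-0.0, 0.723, 0.691, 0.0]
force: [0.1, 0.0, -0.4]
finger_gap: 0.0748
gripper_force: 0.0
```

Run:
```python
from plan import *
print(tcp()[0]);c=go([.442,-.250,.22],down(-.044))
s=Cam("side"); hsv=cv2.cvtColor(s.im,cv2.COLOR_BGR2HSV)
m=cv2.inRange(hsv,(0,0,170),(180,60,255))[240:300,265:300]; n,l,st,ce=cv2.connectedComponentsWithStats(m); print([(st[i].tolist()) for i in range(1,n)], "expect tip",s.proj([.442,-.25,.11])-[265,240])
```

```text
[ 0.686 -0.061  0.256]
turn [ 0.    -0.    -0.001] rows 1.0  then shift cm [-19.946 -23.5     3.563] rows 7.0
[[12, 7, 15, 15, 151], [13, 31, 13, 7, 68]] expect tip [17.871  9.273]
```

Emit:
servo_tool(
  translation=[
    [-2.5,-2.9,0],
    [-2.5,-2.9,0],
    [-2.5,-2.9,0],
    [-2.5,-2.9,0.8],
    [-2.5,-2.9,0.8],
  ],
  rot=[
    [0,0,0],
    [0,0,0],
    [0,0,0],
    [0,0,0],
    [0,0,0],
  ],
  claw=1,
)

```text
time_s: 44.9
tool_pos: [0.5336, -0.18, 0.2387]
ee_rot: [-0.0, 0.723, 0.691, 0.0]
force: [0.3, -0.1, 0.5]
finger_gap: 0.0881
gripper_force: 0.0
```

Emit:
servo_tool(
  translation=[
    [-2.5,-3,0.8],
    [-2.5,-3,0.8],
    [-2.4,-3,0.4],
    [0,0,0],
    [0,0,0],
  ],
  rot=[
    [0,0,0],
    [0,0,0],
    [0,0,0],
    [0,0,0],
    [0,0,0],
  ],
)

```text
time_s: 45.4
tool_pos: [0.4414, -0.2493, 0.2192]
ee_rot: [-0.0, 0.724, 0.69, 0.001]
force: [-0.2, 0.3, 0.0]
finger_gap: 0.0877
gripper_force: 0.0
```

Run:
```python
from plan import *
print(tcp()[0]);c=go([.442,-.250,.047],down(-.044))
s=Cam("side"); cv2.imwrite("pics/s8.png",cv2.resize(s.im[80:280,200:400],None,fx=3,fy=3,interpolation=cv2.INTER_CUBIC))
```

```text
[ 0.441 -0.249  0.219]
turn [ 0.001 -0.002 -0.003] rows 1.0  then shift cm [-0.067  0.061 17.218] rows 4.0
```

View pics/s8.png

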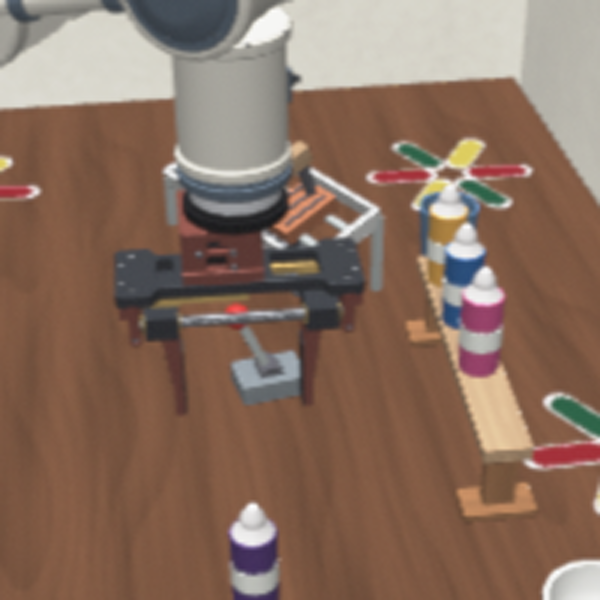

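Yellow, blue and magenta stand on the ledge. Picking violet (crop (253,550)).

Emit:
servo_tool(
  translation=[
    [0,0,3],
    [0,0,4],
    [0,0,4],
    [0,0,4],
    [0,0,2.3],
  ],
  rot=[
    [0,0,0],
    [0,0,0],
    [0,0,0],
    [0,0,0],
    [0,0,0],
  ],
)

```text
time_s: 45.95
tool_pos: [0.4419, -0.2471, 0.0431]
ee_rot: [-0.002, 0.722, 0.692, 0.0]
force: [-0.2, 0.5, 0.3]
finger_gap: 0.0878
gripper_force: 0.0
```

Emit:
servo_tool(
  translation=[
    [0,0,0],
    [0,0,0],
    [0,0,0],
    [0,0,0],
    [0,0,0],
  ],
  rot=[
    [0,0,0],
    [0,0,0],
    [0,0,0],
    [0,0,0],
    [0,0,0],
  ],
  claw=-1,
)

```text
time_s: 46.45
tool_pos: [0.4433, -0.2496, 0.049]
ee_rot: [0.002, 0.723, 0.691, 0.001]
force: [-0.6, 0.2, -0.5]
finger_gap: 0.0514
gripper_force: 0.0
```

Emit:
servo_tool(
  translation=[
    [0,0,0],
    [0,0,0],
    [0,0,0],
    [0,0,0],
  ],
  rot=[
    [0,0,0],
    [0,0,0],
    [0,0,0],
    [0,0,0],
  ],
)

```text
time_s: 46.85
tool_pos: [0.4429, -0.2495, 0.048]
ee_rot: [0.001, 0.723, 0.691, 0.001]
force: [1.1, -0.3, 3.0]
finger_gap: 0.0404
gripper_force: 7.0
```

Emit:
servo_tool(
  translation=[
    [0,0,-2.5],
    [0,0,-4.5],
    [0,0,-4.5],
    [0,0,-4.5],
    [0,0,-4.5],
  ],
  rot=[
    [0,0,0],
    [0,0,0],
    [0,0,0],
    [0,0,0],
    [0,0,0],
  ],
)

```text
time_s: 47.35
tool_pos: [0.4415, -0.249, 0.2535]
ee_rot: [-0.0, 0.723, 0.691, 0.001]
force: [0.3, -0.7, -0.9]
finger_gap: 0.0403
gripper_force: 7.0
```

Emit:
servo_tool(
  translation=[
    [0,0,0],
    [0,0,0],
    [0,0,0],
  ],
  rot=[
    [0,0,0],
    [0,0,0],
    [0,0,0],
  ],
)

```text
time_s: 47.65
tool_pos: [0.4415, -0.249, 0.25]
ee_rot: [-0.001, 0.723, 0.691, 0.0]
force: [0.2, 0.2, -1.3]
finger_gap: 0.0402
gripper_force: 7.0
```

Run:
```python
from plan import *
s=robot.observe(); print(s["tool_pos"],s["finger_gap"],s["force"])
go(LC-ly*.12+[0,0,.16],down(-.044))
```

```text
[ 0.442 -0.249  0.25 ] 0.04020179082402955 [ 0.184  0.244 -1.322]
turn [-0.001 -0.002 -0.001] rows 1.0  then shift cm [11.888 23.56  -0.003] rows 6.0
```

Emit:
servo_tool(
  translation=[
    [1.7,3.3,0],
    [1.7,3.3,0],
    [1.7,3.3,0],
    [1.7,3.3,0],
    [1.7,3.4,0],
  ],
  rot=[
    [0,0,0],
    [0,0,0],
    [0,0,0],
    [0,0,0],
    [0,0,0],
  ],
)

```text
time_s: 48.15
tool_pos: [0.6122, -0.1709, 0.2496]
ee_rot: [-0.001, 0.723, 0.691, -0.0]
force: [0.4, -0.6, -0.2]
finger_gap: 0.0402
gripper_force: 7.0
```

Emit:
servo_tool(
  translation=[
    [1.7,3.4,0],
    [1.7,3.5,0],
    [0,0,0],
    [0,0,0],
    [0,0,0],
  ],
  rot=[
    [0,0,0],
    [0,0,0],
    [0,0,0],
    [0,0,0],
    [0,0,0],
  ],
)

```text
time_s: 48.65
tool_pos: [0.6812, -0.1415, 0.252]
ee_rot: [-0.0, 0.723, 0.691, 0.0]
force: [-0.4, 0.2, -1.1]
finger_gap: 0.0399
gripper_force: 7.0
```

Emit:
servo_tool(
  translation=[
    [0,0,3],
    [0,0,4],
    [0,0,2],
    [0,0,0.5],
    [0,0,0],
  ],
  rot=[
    [0,0,0],
    [0,0,0],
    [0,0,0],
    [0,0,0],
    [0,0,0],
  ],
)

```text
time_s: 49.15
tool_pos: [0.6814, -0.1416, 0.1584]
ee_rot: [0.001, 0.723, 0.691, 0.001]
force: [-0.5, 0.6, -1.7]
finger_gap: 0.0398
gripper_force: 7.0
```

Emit:
servo_tool(
  translation=[
    [0,0,0],
    [0,0,0],
    [0,0,0],
  ],
  rot=[
    [0,0,0],
    [0,0,0],
    [0,0,0],
  ],
)

```text
time_s: 49.45
tool_pos: [0.6829, -0.1412, 0.1599]
ee_rot: [0.002, 0.723, 0.691, 0.002]
force: [-0.4, -0.5, -1.2]
finger_gap: 0.0398
gripper_force: 7.0
```

Run:
```python
from plan import *
print(tcp()[0]);go(LC-ly*.12+[0,0,.047],down(-.044))
```

```text
[ 0.683 -0.141  0.16 ]
turn [ 0.005  0.    -0.001] rows 1.0  then shift cm [ 0.056 -0.085  2.288] rows 1.0
```

Emit:
servo_tool(
  translation=[
    [0,0,0.8],
    [0,0,0.7],
    [0,0,0.3],
    [0,0,0],
    [0,0,0],
  ],
  rot=[
    [0.002,0,0],
    [0,0,0],
    [0,0,0],
    [0,0,0],
    [0,0,0],
  ],
)

```text
time_s: 49.95
tool_pos: [0.6823, -0.1409, 0.1396]
ee_rot: [-0.0, 0.723, 0.691, 0.0]
force: [-1.2, -0.8, -1.0]
finger_gap: 0.0399
gripper_force: 7.0
```

Emit:
servo_tool(
  translation=[
    [0,0,0.1],
    [0,0,0.1],
    [0,0,0],
    [0,0,0],
  ],
  rot=[
    [0,0,0],
    [0,0,0],
    [0,0,0],
    [0,0,0],
  ],
)

```text
time_s: 50.35
tool_pos: [0.6824, -0.141, 0.1379]
ee_rot: [-0.0, 0.723, 0.691, 0.0]
force: [-0.7, -0.4, -0.5]
finger_gap: 0.0398
gripper_force: 7.0
```

Emit:
servo_tool(
  translation=[
    [0,0,0.1],
    [0,0,0],
    [0,0,0],
  ],
  rot=[
    [0,0,0],
    [0,0,0],
    [0,0,0],
  ],
)

```text
time_s: 50.65
tool_pos: [0.6825, -0.141, 0.1379]
ee_rot: [0.0, 0.723, 0.691, 0.0]
force: [-2.1, 0.8, 3.6]
finger_gap: 0.0401
gripper_force: 7.0
```

Emit:
servo_tool(
  translation=[
    [0,0,0],
    [0,0,0],
    [0,0,0],
    [0,0,0],
    [0,0,0],
  ],
  rot=[
    [0,0,0],
    [0,0,0],
    [0,0,0],
    [0,0,0],
    [0,0,0],
  ],
  claw=0.7,
)

```text
time_s: 51.15
tool_pos: [0.6824, -0.141, 0.1366]
ee_rot: [-0.0, 0.723, 0.691, 0.0]
force: [-0.3, 0.7, -0.1]
finger_gap: 0.0744
gripper_force: 0.0
```

Emit:
servo_tool(
  translation=[
    [0,0,-1],
    [0,0,-3],
    [0,0,-4],
    [0,0,-4],
    [0,0,0],
  ],
  rot=[
    [0,0,0],
    [0,0,0],
    [0,0,0],
    [0,0,0],
    [0,0,0],
  ],
)

```text
time_s: 51.65
tool_pos: [0.6837, -0.1414, 0.2665]
ee_rot: [0.006, 0.723, 0.691, 0.004]
force: [0.0, 0.4, 1.6]
finger_gap: 0.0746
gripper_force: 0.0
```

Emit:
servo_tool(
  translation=[
    [0,0,0],
    [0,0,0],
  ],
  rot=[
    [0,0,0],
    [0,0,0],
  ],
)

```text
time_s: 51.85
tool_pos: [0.6822, -0.141, 0.2556]
ee_rot: [-0.001, 0.723, 0.691, -0.0]
force: [0.2, 0.1, -0.7]
finger_gap: 0.0746
gripper_force: 0.0
```

```bash
cat > sw.py <<'E'
from plan import *
B=np.array([.4951,.0585,0]); sa=.168; sx=np.array([np.cos(sa),np.sin(sa),0]); sy=np.array([-sx[1],sx[0],0])
def ball(t,s):
    pts=[]
    for k in(t,s):
        m=cv2.inRange(cv2.cvtColor(k.im,cv2.COLOR_BGR2HSV),(0,180,90),(6,255,255))|cv2.inRange(cv2.cvtColor(k.im,cv2.COLOR_BGR2HSV),(175,180,90),(180,255,255))
        n,l,st,ce=cv2.connectedComponentsWithStats(m)
        exp=k.proj(B+[0,0,.09]); c=[(np.linalg.norm(ce[i]-exp),i) for i in range(1,n) if st[i][4]>8]; pts.append(ce[min(c)[1]]+0.0)
    p,g=tri(t,pts[0],s,pts[1]); d=p-B
    print("ball",p,"gap",g,"px",pts,"along",d@sx,"across",d@sy,"lean",np.arctan2(d@sx,p[2]-.022),"r",np.hypot(d@sx,p[2]-.022))
E
python3 - <<'E'
from sw import *
print(tcp()[0]); t,s=Cam("top"),Cam("side"); ball(t,s)
c=go(B-.085*sx+[0,0,.24],down(sa)); go(B-.085*sx+[0,0,.078],down(sa),c)
E
```

```text
[ 0.682 -0.141  0.256]Traceback (most recent call last):
  File "<stdin>", line 2, in <module>
  File "sw.py", line 8, in ball
    exp=k.proj(B+[0,0,.09]); c=[(np.linalg.norm(ce[i]-exp),i) for i in range(1,n) if st[i][4]>8]; pts.append(ce[min(c)[1]]+0.0)
                                                                                                                ~~~^^^
ValueError: min() iterable argument is empty
```

```bash
sed -i 's/,180,90/,140,110/g' sw.py
python3 - <<'E'
from sw import *
t,s=Cam("top"),Cam("side"); ball(t,s)
c=go(B-.085*sx+[0,0,.24],down(sa)); go(B-.085*sx+[0,0,.078],down(sa),c)
E
```

```text
ball [0.465 0.054 0.099] gap 0.0003366941086621837 px [array([270.   , 234.071]), array([278.29 , 184.774])] along -0.0304084026007974 across 0.0009974874481835615 lean -0.37475873533289045 r 0.08307216800692899
turn [-0.003 -0.001 -0.213] rows 2.0  then shift cm [ 22.788 -23.592   1.509] rows 8.0
turn [0. 0. 0.] rows 0.0  then shift cm [ 0.   0.  16.2] rows 4.0
```

Emit:
servo_tool(
  translation=[
    [0,0,0],
    [0,0,0],
  ],
  rot=[
    [0,0,-0.1065],
    [0,0,-0.1065],
  ],
  claw=-1,
)

```text
time_s: 52.25
tool_pos: [0.6822, -0.141, 0.2559]
ee_rot: [-0.001, 0.644, 0.765, -0.0]
force: [-0.2, -0.0, 1.0]
finger_gap: 0.0623
gripper_force: 0.0
```

Emit:
servo_tool(
  translation=[
    [2.5,-2.6,0],
    [2.5,-2.6,0],
    [2.5,-2.6,0],
    [2.5,-2.6,0],
    [2.5,-2.6,0.3],
  ],
  rot=[
    [0,0,0],
    [0,0,0],
    [0,0,0],
    [0,0,0],
    [0,0,0],
  ],
)

```text
time_s: 52.75
tool_pos: [0.5319, -0.0388, 0.2535]
ee_rot: [-0.0, 0.645, 0.764, 0.0]
force: [-0.1, 1.2, 1.9]
finger_gap: 0.0222
gripper_force: 0.0
```

Emit:
servo_tool(
  translation=[
    [2.5,-2.6,0.4],
    [2.5,-2.6,0.4],
    [2.5,-2.6,0.4],
    [2.8,-2.8,0],
    [0,0,0],
  ],
  rot=[
    [0,0,0],
    [0,0,0],
    [0,0,0],
    [0,0,0],
    [0,0,0],
  ],
)

```text
time_s: 53.25
tool_pos: [0.4091, 0.0462, 0.2423]
ee_rot: [-0.0, 0.644, 0.765, 0.001]
force: [1.2, -0.0, 0.2]
finger_gap: 0.0007
gripper_force: 0.0
```

Emit:
servo_tool(
  translation=[
    [0,0,0],
    [0,0,0],
    [0,0,0],
  ],
  rot=[
    [0,0,0],
    [0,0,0],
    [0,0,0],
  ],
)

```text
time_s: 53.55
tool_pos: [0.4122, 0.0438, 0.2414]
ee_rot: [-0.0, 0.646, 0.764, -0.0]
force: [0.5, 0.2, 0.7]
finger_gap: 0.0006
gripper_force: 0.0
```

Run:
```python
from sw import *
P=tcp()[0]; print(P,robot.observe()["finger_gap"]); go(B-.085*sx+[0,0,.078],down(sa))
```

```text
[0.412 0.044 0.241] 0.0005964362312499807
turn [-0.001 -0.    -0.001] rows 1.0  then shift cm [ 0.062 -0.081 16.344] rows 4.0
```

Emit:
servo_tool(
  translation=[
    [0,0,4],
    [0,0,4],
    [0,0,4],
    [0,0,4],
    [0,0,0.3],
  ],
  rot=[
    [0,0,0],
    [0,0,0],
    [0,0,0],
    [0,0,0],
    [0,0,0],
  ],
)

```text
time_s: 54.05
tool_pos: [0.4086, 0.0438, 0.0729]
ee_rot: [-0.004, 0.646, 0.764, -0.003]
force: [-0.3, 0.3, -0.0]
finger_gap: 0.0003
gripper_force: 0.0
```

Emit:
servo_tool(
  translation=[
    [0,1,0],
    [0,1,0],
    [0,1,0],
    [0,1,0],
    [0,1,0],
  ],
  rot=[
    [0,0,0],
    [0,0,0],
    [0,0,0],
    [0,0,0],
    [0,0,0],
  ],
)

```text
time_s: 54.55
tool_pos: [0.4621, 0.0527, 0.0799]
ee_rot: [0.0, 0.645, 0.764, 0.0]
force: [-1.4, -0.1, 1.2]
finger_gap: 0.0007
gripper_force: 0.7
```

Emit:
servo_tool(
  translation=[
    [0,0.8,0],
    [0,0.8,0],
    [0,0.8,0],
    [0,0.6,0],
    [0,0,0],
  ],
  rot=[
    [0,0,0],
    [0,0,0],
    [0,0,0],
    [0,0,0],
    [0,0,0],
  ],
)

```text
time_s: 55.05
tool_pos: [0.4911, 0.0579, 0.0788]
ee_rot: [-0.0, 0.645, 0.764, 0.0]
force: [-0.6, -0.6, -1.0]
finger_gap: 0.0004
gripper_force: 0.0
```

Emit:
servo_tool(
  translation=[
    [0,0.4,0],
    [0,0.4,0],
    [0,0,0],
    [0,0,0],
  ],
  rot=[
    [0,0,0],
    [0,0,0],
    [0,0,0],
    [0,0,0],
  ],
)

```text
time_s: 55.45
tool_pos: [0.4985, 0.0591, 0.079]
ee_rot: [0.0, 0.645, 0.764, 0.0]
force: [0.6, -0.6, -0.2]
finger_gap: 0.0005
gripper_force: 0.0
```

Run:
```python
from sw import *
P=tcp()[0]; print("tcp along",(P-B)@sx,(P-B)@sy,robot.observe()["force"]); t,s=Cam("top"),Cam("side")
cv2.imwrite("pics/s9.png",cv2.resize(s.im[120:240,230:330],None,fx=5,fy=5,interpolation=cv2.INTER_CUBIC))
try: ball(t,s)
except Exception as e: print(e)
```

```text
tcp along 0.0034921925617102377 3.144649091365399e-05 [ 0.644 -0.641 -0.247]
ball [0.499 0.079 0.091] gap 0.046381560141387314 px [array([260.403, 230.145]), array([295.939, 180.714])] along 0.007013041034170862 across 0.019238343663192947 lean 0.10062063110375075 r 0.06981559234786998
```

View pics/s9.png

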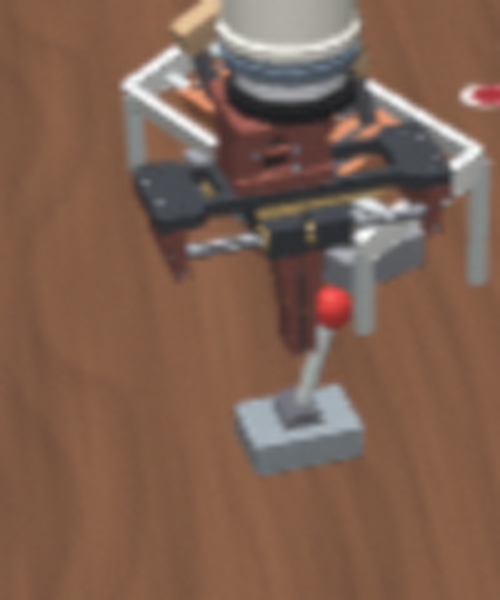

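The lever follows the fingers; the ball is now at side px (296,181), past vertical. I'll keep pushing gently until it stops.

Emit:
servo_tool(
  translation=[
    [0,0.4,0],
    [0,0.2,0],
    [0,0,0],
  ],
  rot=[
    [0,0,0],
    [0,0,0],
    [0,0,0],
  ],
)

```text
time_s: 55.85
tool_pos: [0.5046, 0.0601, 0.0789]
ee_rot: [-0.0, 0.645, 0.764, 0.0]
force: [-0.7, 0.1, 0.3]
finger_gap: 0.0007
gripper_force: 0.0
```

Emit:
servo_tool(
  translation=[
    [0,0.2,0],
    [0,0.2,0],
    [0,0,0],
  ],
  rot=[
    [0,0,0],
    [0,0,0],
    [0,0,0],
  ],
)

```text
time_s: 56.15
tool_pos: [0.5085, 0.0608, 0.0789]
ee_rot: [-0.0, 0.645, 0.764, 0.0]
force: [0.5, 0.5, 0.6]
finger_gap: 0.0004
gripper_force: 0.1
```

Emit:
servo_tool(
  translation=[
    [0,0.2,0],
    [0,0,0],
    [0,0,0],
  ],
  rot=[
    [0,0,0],
    [0,0,0],
    [0,0,0],
  ],
)

```text
time_s: 56.45
tool_pos: [0.5104, 0.0611, 0.0791]
ee_rot: [0.0, 0.645, 0.764, 0.0]
force: [-0.6, -0.1, -0.3]
finger_gap: 0.0007
gripper_force: 0.1
```

Run:
```python
from sw import *
P=tcp()[0]; print("tcp along",(P-B)@sx,robot.observe()["force"]); s=Cam("side")
m=cv2.inRange(cv2.cvtColor(s.im,cv2.COLOR_BGR2HSV),(0,140,110),(6,255,255))[160:200,285:320]; M=cv2.moments(m,True); print(M["m10"]/M["m00"]+285,M["m01"]/M["m00"]+160,M["m00"])
for a in(.3,.4,.45,.5): print(a,s.proj(B+sx*.08*np.sin(a)+[0,0,.022+.08*np.cos(a)]))
```

```text
tcp along 0.015544637150606545 [-0.59  -0.096 -0.312]
299.67391304347825 181.3913043478261 46.0
0.3 [295.489 182.021]
0.4 [297.851 182.339]
0.45 [298.993 182.581]
0.5 [300.106 182.876]
```

Emit:
servo_tool(
  translation=[
    [0,0.2,0],
    [0,0.1,0],
    [0,0,0],
  ],
  rot=[
    [0,0,0],
    [0,0,0],
    [0,0,0],
  ],
)

```text
time_s: 56.8
tool_pos: [0.5133, 0.0616, 0.0788]
ee_rot: [-0.0, 0.645, 0.764, 0.0]
force: [-0.8, 0.1, -0.8]
finger_gap: 0.0007
gripper_force: 0.2
```

Emit:
servo_tool(
  translation=[
    [0,0.2,0],
    [0,0,0],
    [0,0,0],
  ],
  rot=[
    [0,0,0],
    [0,0,0],
    [0,0,0],
  ],
)

```text
time_s: 57.1
tool_pos: [0.5142, 0.0618, 0.0788]
ee_rot: [-0.001, 0.645, 0.764, -0.001]
force: [-6.2, -0.8, 1.9]
finger_gap: 0.0005
gripper_force: 2.6
```

Emit:
servo_tool(
  translation=[
    [0,0.2,0],
    [0,0,0],
    [0,0,0],
  ],
  rot=[
    [0,0,0],
    [0,0,0],
    [0,0,0],
  ],
)

```text
time_s: 57.4
tool_pos: [0.5145, 0.0618, 0.0787]
ee_rot: [-0.002, 0.645, 0.764, -0.002]
force: [-12.8, -1.7, 4.6]
finger_gap: 0.0004
gripper_force: 6.5
```

The force rose from 1 to 13 N while the TCP stopped, so the lever is at its end stop. Backing off, lifting clear and checking everything.

Emit:
servo_tool(
  translation=[
    [0,-1,0],
    [0,-2,0],
    [0,-3,0],
    [0,-3,0],
    [0,0,0],
  ],
  rot=[
    [0,0,0],
    [0,0,0],
    [0,0,0],
    [0,0,0],
    [0,0,0],
  ],
)

```text
time_s: 57.9
tool_pos: [0.4266, 0.047, 0.079]
ee_rot: [0.0, 0.645, 0.764, 0.0]
force: [-0.2, -0.1, 0.1]
finger_gap: 0.0003
gripper_force: 0.0
```

Emit:
servo_tool(
  translation=[
    [0,0,-4],
    [0,0,-4],
    [0,0,-4],
    [0,0,-4],
    [0,0,0],
  ],
  rot=[
    [0,0,0],
    [0,0,0],
    [0,0,0],
    [0,0,0],
    [0,0,0],
  ],
)

```text
time_s: 58.4
tool_pos: [0.431, 0.0474, 0.2458]
ee_rot: [0.004, 0.645, 0.764, 0.004]
force: [-0.4, -0.4, 0.5]
finger_gap: 0.0004
gripper_force: 0.0
```

Emit:
servo_tool(
  translation=[
    [3,0,0],
    [3,0,0],
    [3,0,0],
    [0,0,0],
    [0,0,0],
  ],
  rot=[
    [0,0,0],
    [0,0,0],
    [0,0,0],
    [0,0,0],
    [0,0,0],
  ],
)

```text
time_s: 58.9
tool_pos: [0.4137, 0.1362, 0.2384]
ee_rot: [0.0, 0.645, 0.764, -0.0]
force: [-1.1, -0.5, -0.1]
finger_gap: 0.0003
gripper_force: 0.0
```

Run:
```python
from sw import *
print(tcp()[0]); t,s=Cam("top"),Cam("side"); ball(t,s)
a=cv2.resize(s.im[90:290,200:420],None,fx=2.4,fy=2.4); b=cv2.resize(t.im[120:270,100:480],None,fx=2,fy=2)[:,:]
h=np.zeros((a.shape[0],800,3),np.uint8); 
cv2.imwrite("pics/f.png",np.vstack([cv2.copyMakeBorder(b,0,0,0,800-b.shape[1],0),cv2.copyMakeBorder(cv2.resize(s.im[100:250,230:410],None,fx=2,fy=2),0,0,0,440,0)])[:600])
```

```text
[0.414 0.136 0.238]
ball [0.534 0.065 0.096] gap 0.0008988676419317643 px [array([266.457, 207.63 ]), array([300.62, 181.72])] along 0.0396669215996394 across 0.0002769314019958301 lean 0.49274037624457806 r 0.08385496018354482
```

View pics/f.png

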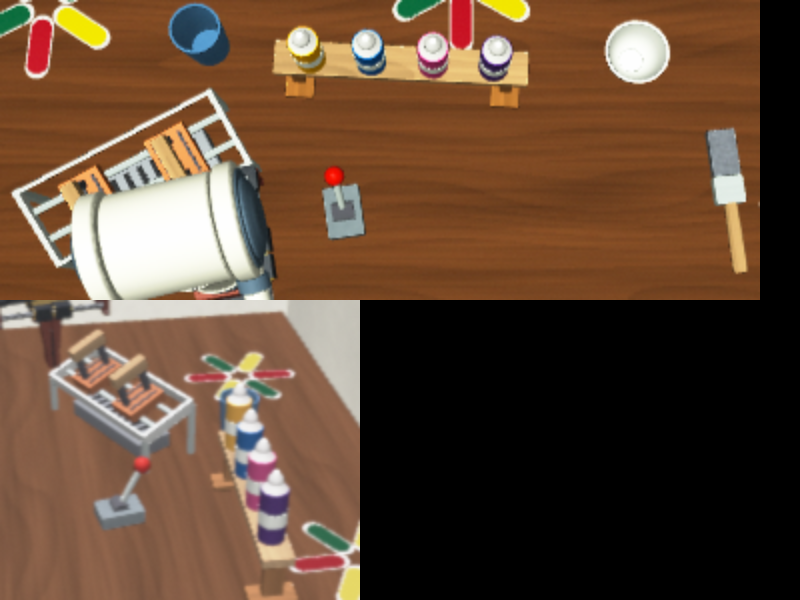

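Four bottles stand on the ledge, both stamps lie on the rack, and the lever leans +0.49 rad (fully on). The bowl, cup and brush haven't moved and the arm is clear.

```bash
python3 -c "
from bench import robot
print(robot.hand_in())"
```

```text
the job is handed in; nothing more can be done
None
```

I handed the job in at about 59 s with both stamps on the rack, all four bottles upright on the ledge, the fan lever against its fully-on stop, and the bowl, cup and brush where they were; no verdict came back.

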